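# Spread the snap ring over the axle stub and hold it at the groove

### The job

Slide the dimmer on the work light all the way up to full. Then take the snap-ring pliers by their handles, squeeze them right to their stop so that the tips, which are already in the ring's lug holes, spread the ring; lift it and lower it level over the axle stub of the boom stand until it rests on the washer at the groove. Finish there still holding on: pliers in the gripper and squeezed, ring still spread at the groove so that I can check it, and leave the lamp head, the brass bush, the screwdriver and the parts tray alone.

Things in the scene. Friction and masses are not known exactly. Their poses are not given: they have to be found in the camera images.
- dimmer_cap (a point): top centre of the dimmer's grip: black cap 14 mm along its track, 24 mm across it, 20 mm tall, white line across its top, on top of the work light. Top of the cap 63.5 mm above the bench, its underside 43.5 mm, the plate under it 40.7 mm. Slides along the light's x with about 1.5 N of friction. Axes as the work light's
- dimmer (a joint): dimmer position in m: 0 off, 0.060 full (end of the track, towards the work light's +x, away from the robot)
- dimmer_full (a point): where the top centre of the dimmer's cap is when it is at full
- work_light: grey LED work light, fixed, box 170 (x) x 80 (y) x 38 (z) mm with a white light panel on its +y side; origin under its centre on the bench, x along the dimmer track towards full, z up
- pliers: snap-ring pliers lying level on the bench, 205 mm long, 0.18 kg, steel jaws, black handles. Origin on the pivot axis at the underside; x along the midline from handles to tips, z up. Handles run from 40 to 145 mm behind the pivot, each 12 mm thick (y), 18 mm tall from the underside up. They do not cross at the pivot: squeezing the handles spreads the tips
- grip_left (a point): middle of the outer face of the handle on the pliers' +y side, 80 mm behind the pivot, 9 mm above the underside. Over the outsides here the handles measure 59 mm at rest (spring-held, diverging to the rear) and 40 mm, parallel, squeezed to the stop screw; reaching the stop with the ring on takes about 6 N on each handle
- grip_right (a point): the same on the -y side
- tip_left (a point): end of the tip on the pliers' +y side: a round pin 2.8 mm in diameter and 2.9 mm long, bent 90 degrees down, 60 mm ahead of the pivot, ending 0.3 mm above the pliers' underside, below a 6 mm wide shoulder. The tips are 12.4 mm apart at rest and 26.4 mm at the stop
- tip_right (a point): the same on the -y side
- ring: dark steel snap ring (circlip) flat on the bench, 3 mm thick, 16 g, open towards the pliers, a lug on each end. Origin: centre of its inner circle when spread, at its underside; x away from the pliers, z up. Spread fully: inner radius 21.5, outer 27.5 mm, origin about 84.5 mm ahead of the pliers' pivot on their midline, undersides level. At rest its arms close in by 6 mm at the lugs and do not pass the stub
- lug_left (a point): centre of the 4.2 mm lug hole on the ring's +y side, at half thickness. A tip of the pliers stands loosely in each hole at the start; only the spread ring's own spring holds it on the tips, so it falls off if the handles are let open again
- lug_right (a point): the same on the -y side; the holes are 12.4 mm apart at rest and about 24.5 mm when the pliers just reach their stop. The stop gives a little: at 15 N of grip the holes are 25 mm apart (39 mm over the handles), at 30 N 27 mm (36 mm over the handles), which does no harm
- stand: boom stand, fixed: black plate 200 x 150 mm, top 22 mm above the bench, reaching 70 mm to -x and 130 mm to +x of the upright axle stub. Origin on the stub's axis at bench height, z up. Round the stub: grey hub (radius 36 mm, top at 49 mm) with an arm 200 mm out, 0.35 rad left of the stand's +x, all below 75 mm; on the hub a steel washer, radius 25 mm, top at 54 mm
- groove (a point): centre of the stub at the level of the washer's top and of the groove's lower edge, 54 mm above the bench (groove radius 18.2 mm, up to 58.5 mm); the ring's origin comes here when the ring rests on the washer
- stub_top (a point): centre of the stub's top face, 76 mm above the bench; the stub has radius 20 mm from the groove up to 71 mm, then tapers to 16.5 mm at the top
- lamp_head: bystander: black lamp head, radius 32 mm, standing face down, 74 mm tall, on the bench to the far right
- bush: bystander: stepped brass bush, diameter 22 mm, 26 mm tall, standing on the bench beyond the pliers
- driver: bystander: screwdriver with a grey handle, 160 mm long, lying at the far side
- tray: bystander: white parts tray with spare rings, 110 x 150 x 22 mm, fixed, to the near left

How it is judged (in metres and radians):
On the way, in this order (a step that is already met when the one before it is completed fails the run):
1. the dimmer is at full (value of joint dimmer above 0.055 m), for 0.2 s.
2. the ring is spread on the tips of the squeezed pliers and lifted clear of the bench (distance between lug_left and lug_right above 0.022 m and contact force between the fingers and pliers above 2 N and contact force between pliers and ring above 0.5 N and height (world z) of ring above 0.03 m), for 0.2 s.
3. the spread ring slides down round the head of the stub (distance between lug_left and lug_right above 0.022 m and contact force between the fingers and pliers above 2 N and contact force between pliers and ring above 0.5 N and z of ring in the frame of groove between 0.006 and 0.02 m and horizontal distance between ring and groove below 0.005 m).
At the end, for the whole second after the job is handed in: dimmer within 5 mm of full; ring round the stub at rest, underside within 2.5 mm of the washer, centre within 5 mm of the axis, level within 4.5 degrees, still spread (lug holes over 22 mm apart) by the tips of the pliers, which the fingers squeeze and hold clear of bench and stand (value of joint dimmer above 0.055 m and distance between lug_left and lug_right above 0.022 m and contact force between the fingers and pliers above 2 N and contact force between pliers and ring above 0.5 N and horizontal distance between ring and groove below 0.005 m and z of ring in the frame of groove between -0.002 and 0.0025 m and angle between ring's own z axis and vertical below 0.08 rad and height (world z) of pliers above 0.035 m and contact force between pliers and stand below 1 N and linear speed of each of ring, pliers below 0.02 m/s); the arm keeps its last pose, push and grip.
It fails at once if a bystander (lamp head, bush, screwdriver) is moved by more than 30 mm (distance of any of lamp_head, bush, driver from where it was at the start of the episode above 0.03 m).
It fails at once if the robot pushes on the parts tray (contact force between any of the arm, the fingers, pliers and tray above 3 N).
It also fails if it takes over 54 s, if anything falls off the work surface, if the arm or the gripper's body presses on something with over 40 N, if the wrist force passes 120 N, or if a joint passes its speed limit or range.

### The arm

A 6-joint arm with a two-finger parallel gripper is mounted at the origin on the work surface. World frame = base frame: x ahead of the robot, y to its left, z up, the work surface at z = 0. Lengths are in mm, angles in rad, forces in N, time in s.
With the tool pointing down it reaches from about 300 to 850 mm from the base axis. Payload 4.2 kg.
Tool frame: the origin (TCP) lies at the very end of the fingers, on their centre line; the grasp point (between the pads) lies 19 mm behind it; z points along the fingers, y is the direction in which the jaws open and shut (so a half turn about z gives the same grasp; the last joint's range is limited). The gripper opens to 91 mm and grips with 3 to 60 N. Pads are 32 mm wide; open, the fingers measure 118 mm over their backs; the gripper's body (76 mm by 178 mm) begins 60 mm behind the grasp point.
Start: joints at [1.288, 0.32, 1.565, -0, 1.257, -0.02], TCP at [149.378, 555.274, 213.976] pointing down, gripper open.
Joint ranges: [-3.11, 3.11], [-0.84, 2.01], [0.21, 2.61], [-1.34, 4.49], [0.05, 2.63], [-2.56, 2.56]. Speed limits (rad/s): [2.57, 2.57, 3.14, 3.14, 3.14, 3.14].

### API

Orientations are given as a 3x3 rotation matrix whose columns are the frame's x, y, z axes.
In Python, from plant import manip gives the robot as it stands.
- The arm moves only by the tool apply_moves, never from a script. Its argument "increments" is a list that holds one entry, the list of rows, each a list of 5 numbers: the opening, from -1 (shut) to 1 (fully open), then the shift along the world's x, y, z normalised to -1 to 1, where 1 is 0.15 m, then the turn about the world's z normalised to -1 to 1, where 1 is 45 degrees. In form: [[[claw, dx, dy, dz, yaw], ...]]. A call has exactly 5 rows; each row is the pose to reach, as a shift and turn from the pose commanded when the call began; what a row does not reach only later rows make up. A row lasts 1/10 s, in which the tool goes at most 50 mm and 8.59 degrees, less where a joint would pass 70% of its speed; a pose out of reach is approached as far as the arm can. A call with a number of a shift or a turn outside -1 to 1 is refused whole. A call with a gripper value outside its range is refused whole. The fingers move at their own pace and stop on an object; the grip force is fixed at half the most. Time passes only in rows, so rows that repeat a pose let the fingers close, or fill a call up. It gives the time, the measured TCP pose, the force and the opening at its end, in the units of the state.
- manip.get_state(): the state, without advancing time (a new reading comes with each control period).
- manip.get_image(name): name is "side" or "top"; returns a dict with "color" (400x640x3 uint8, blue, green, red), "fx", "fy", "cx", "cy" (pixels), "xyz" and "attitude" of the camera in the world. Camera axes: x right, y down, z forward; pixel columns grow to the right and rows downward; lengths in mm; the calibration is good to about 2 mm. A picture is of the moment at which its call begins. There is no depth.
- manip.sign_off(): hands the job in, once; it reports no verdict.
Trained networks look in a picture, given as the dict that the camera call returned (one of the last four; its "shot" number tells which), for a name from the list of things; names that differ only in an ending like _2 or _b are one class to them, and where a whole thing is asked for, a point or a joint stands for the part that bears it (a point fixed in the world has none). Each returns a list of dicts, best first, with "confidence" (0 to 1); they miss things now and then, are a little off and sometimes report something else, mostly with a low value. They report only what shows in the picture. A call takes as long as a camera call.
- manip.regions_of(picture, thing): "region" (400x640 bool, what is visible of it) and "pixel" ([row, column] in pixels, amid what is visible of it).
The state is a dict: "clock": time; "qpos": joint angles; "joint_velocities": joint speeds; "tau": joint torques, N m; "tool_pos": TCP position; "ee_rot": TCP orientation; "force": force on the tool from outside, world axes, zero at the start; "wrist_torque": the same for the moment, N m; "opening": finger opening in mm.
Only numpy, scipy, OpenCV 4.12 (cv2) and the standard library are available. Lean on these libraries where they do the work, as an engineer would, in place of code of your own. Each camera call takes 0.05 s, during which the arm holds its last target.

## Working session

There is one attempt and no reset: what is moved stays moved. The work goes in short steps, Python scripts to look and compute and a tool call to move; the robot and the scene stay as the last step left them, time stands still between calls to the robot, and variables do not carry over. Pictures are saved under pics/ and viewed, and the job is handed in when it is done.

Besides the shell and the picture viewer there is one more tool, called as name(argument=value, ...) on one line, values as JSON. apply_moves: Moves the arm, as the interface text tells. Scaled input: -1 to 1 covers 0.15 m each way for a shift and 45 degrees each way for a turn. Its arguments: {"type":"object","properties":{"increments":{"type":"array","items":{"type":"array","items":{"type":"array","items":{"type":"number"}}}}},"required":["increments"]}

```bash
ls; mkdir -p pics
python3 - <<'E'
from plant import manip
import cv2,numpy as np
s=manip.get_state();print(s)
for n in("side","top"):
    p=manip.get_image(n);cv2.imwrite(f"pics/{n}0.png",p["color"]);print({k:v for k,v in p.items() if k!="color"})
E
```

```text
pics
{'clock': 0.0, 'qpos': array([ 1.28799664e+00,  3.20294538e-01,  1.56561566e+00, -4.40284561e-05,
        1.25740277e+00, -2.00129854e-02]), 'joint_velocities': array([ 0.00080587, -0.00182392,  0.0019974 ,  0.00155889, -0.00188723,
       -0.00122602]), 'tau': array([ 4.22002413e-04, -4.12466705e+01, -2.31973743e+01,  7.27513572e-02,
        4.58025362e-02, -1.49916968e-04]), 'tool_pos': array([149.25548817, 554.79429942, 213.14336588]), 'ee_rot': array([[-9.65673356e-01,  2.59759073e-01, -4.39824777e-04],
       [ 2.59759446e-01,  9.65671923e-01, -1.66366583e-03],
       [-7.42585557e-06, -1.72080640e-03, -9.99998519e-01]]), 'force': array([ 0.0234009 , -0.31942285, -0.13401411]), 'wrist_torque': array([-0.01392377, -0.02667769,  0.03707465]), 'opening': 91.30527545706266}
{'fx': 454.11949040015963, 'fy': 454.11949040015963, 'cx': 322.99780252794346, 'cy': 204.05234147187898, 'xyz': array([ 140.24861195, -995.31850028,  956.48957501]), 'attitude': array([[ 0.93561368, -0.21266845,  0.28177857],
       [-0.35294764, -0.58027204,  0.73397025],
       [ 0.00741591, -0.78616569, -0.61797129]]), 'shot': 1}
{'fx': 427.75786738119496, 'fy': 427.75786738119496, 'cx': 321.38378877298345, 'cy': 197.1107405492056, 'xyz': array([ 286.9948913 ,    8.81504112, 1227.46842718]), 'attitude': array([[-0.02545299, -0.97581375,  0.2171167 ],
       [-0.99967481,  0.02450686, -0.00704957],
       [ 0.00155821, -0.21722553, -0.9761202 ]]), 'shot': 2}
```

View pics/side0.png

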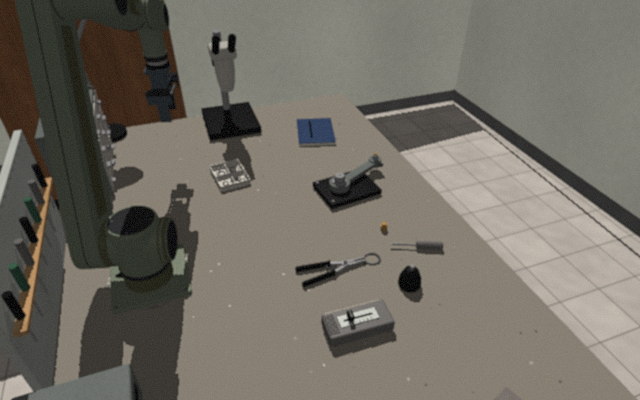

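View pics/top0.png

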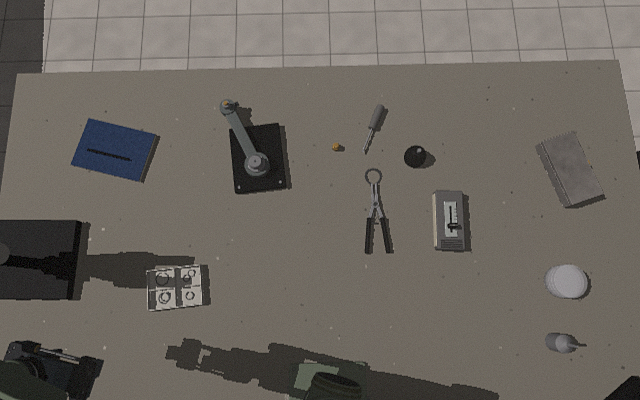

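```bash
cat > h.py <<'E'
import numpy as np,cv2
from plant import manip
def ray(p,rc):
    r,c=rc; d=np.array([(c-p["cx"])/p["fx"],(r-p["cy"])/p["fy"],1.]);return np.array(p["attitude"])@d
def onz(p,rc,z):
    d=ray(p,rc);o=np.array(p["xyz"]);return o+d*(z-o[2])/d[2]
def proj(p,X):
    X=np.atleast_2d(X);c=(X-p["xyz"])@np.array(p["attitude"])
    return np.c_[c[:,1]/c[:,2]*p["fy"]+p["cy"],c[:,0]/c[:,2]*p["fx"]+p["cx"]]
def tri(p1,a,p2,b):
    d1,d2=ray(p1,a),ray(p2,b);A=np.c_[d1,-d2];t=np.linalg.lstsq(A,p2["xyz"]-p1["xyz"],rcond=None)[0]
    x,y=p1["xyz"]+d1*t[0],p2["xyz"]+d2*t[1];return (x+y)/2,np.linalg.norm(x-y)
def crop(p,name,r0,r1,c0,c1,k,pts=None):
    im=cv2.resize(p["color"][r0:r1,c0:c1],None,fx=k,fy=k,interpolation=cv2.INTER_CUBIC)
    if pts is not None:
        for r,c in pts: cv2.circle(im,(int((c-c0+.5)*k),int((r-r0+.5)*k)),2,(0,0,255),-1)
    cv2.imwrite("pics/"+name+".png",im)
E
python3 - <<'E'
from h import *
import pickle
P={n:manip.get_image(n) for n in("side","top")}
R={}
for n,p in P.items():
    for t in["dimmer_cap","work_light","pliers","ring","stand","stub_top","groove","grip_left","grip_right","tip_left","tip_right","lug_left","lug_right"]:
        try:l=manip.regions_of(p,t)
        except Exception as e: print(n,t,e);continue
        R[n,t]=l
        print(n,t,[(round(float(x["confidence"]),2),np.round(x["pixel"],1).tolist(),int(x["region"].sum())) for x in l[:3]])
pickle.dump((P,R),open("d0.pkl","wb"))
p=P["top"]; crop(p,"t_pl",150,270,350,480,6); crop(p,"t_st",90,200,210,300,6)
p=P["side"]; crop(p,"s_pl",240,350,285,400,6); crop(p,"s_st",145,215,305,390,8)
print(manip.get_state()["clock"])
E
```

```text
side dimmer_cap [(0.65, [315.6, 351.2], 47), (0.54, [266.1, 321.5], 341)]
side work_light [(0.69, [322.3, 359.5], 2284), (0.58, [268.2, 320.9], 293)]
side pliers [(0.83, [267.3, 323.9], 671), (0.21, [275.1, 326.4], 299)]
side ring []
side stand [(0.42, [245.2, 426.9], 217)]
side stub_top [(0.8, [188.8, 346.3], 1946)]
side groove [(0.78, [189.6, 349.7], 1941), (0.7, [321.7, 355.1], 2272)]
side grip_left [(0.84, [265.6, 324.3], 305)]
side grip_right [(0.58, [273.5, 327.8], 285), (0.44, [186.3, 350.6], 1866), (0.3, [314.7, 351.2], 73)]
side tip_left [(0.52, [267.3, 317.2], 323)]
side tip_right [(0.75, [276.5, 325.5], 368)]
side lug_left []
side lug_right []
top dimmer_cap [(0.6, [223.2, 454.4], 32)]
top work_light [(0.98, [220.7, 449.4], 1870), (0.21, [224.8, 454.1], 41)]
top pliers [(0.18, [220.2, 365.6], 276)]
top ring [(0.64, [171.9, 368.4], 65)]
top stand []
top stub_top [(0.69, [153.0, 254.0], 3823)]
top groove [(0.75, [151.8, 253.5], 3710)]
top grip_left [(0.62, [288.5, 173.7], 2282), (0.48, [224.3, 367.9], 249)]
top grip_right [(0.67, [224.8, 381.3], 346)]
top tip_left [(0.53, [224.2, 366.8], 293)]
top tip_right [(0.59, [229.2, 386.2], 228)]
top lug_left []
top lug_right [(0.7, [225.6, 367.9], 227)]
1.5
```

View pics/t_pl.png

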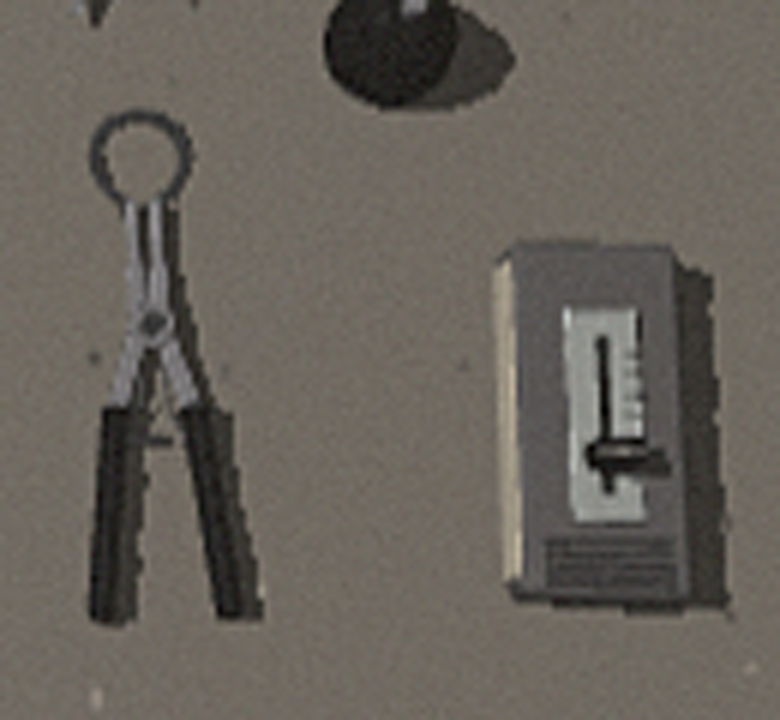

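View pics/t_st.png

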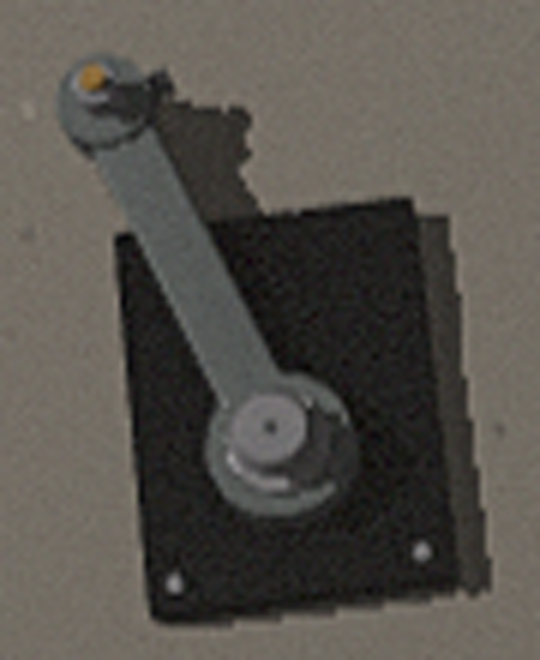

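View pics/s_pl.png

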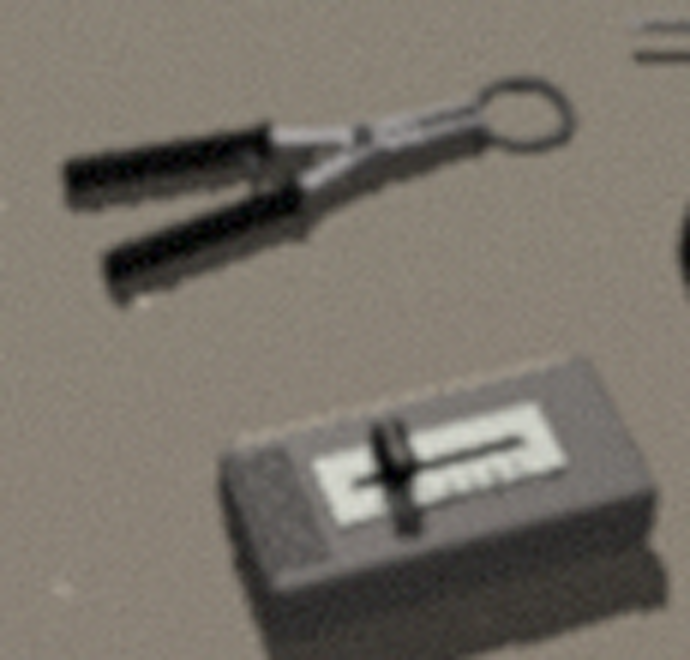

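View pics/s_st.png

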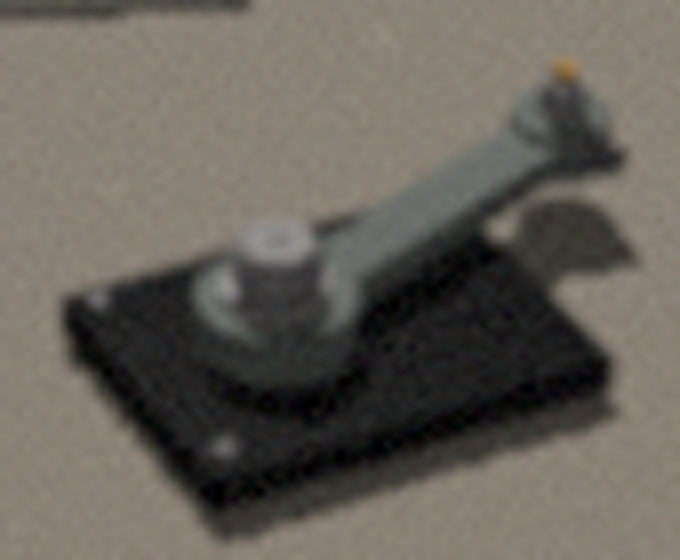

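Run:
```python
from h import *
import pickle
P,R=pickle.load(open("d0.pkl","rb"));S,T=P["side"],P["top"]
f=lambda v,c0,r0,k:(r0+v[1]/k-.5,c0+v[0]/k-.5)
tp=lambda v:f(v,350,150,6); ts=lambda v:f(v,210,90,6); sp=lambda v:f(v,285,240,6); ss=lambda v:f(v,305,145,8)
for n,a,b,z in[("stubtop",ts((270,427)),ss((277,240)),76),("pivot",tp((154,323)),sp((362,133)),15),("ring",tp((140,158)),sp((528,114)),3),("cap",tp((616,447)),sp((393,428)),63.5)]:
    print(n,"top",onz(T,a,z).round(1),"side",onz(S,b,z).round(1),"tri",*[np.round(q,1) for q in tri(T,a,S,b)])
L=[onz(T,tp(v),38).round(1) for v in[(515,250),(672,247),(688,597),(520,587)]]
print("light",L)
L=[onz(S,sp(v),38).round(1) for v in[(225,455),(280,585),(655,490),(585,360)]]
print("lightS",L)
print("stand",[onz(T,ts(v),22).round(1) for v in[(116,235),(412,200),(460,590),(155,622)]])
print("standS",[onz(S,ss(v),22).round(1) for v in[(68,305),(212,510),(607,365)]])
```

```text
stubtop top [652.7 185.7  76. ] side [651.3 184.6  76. ] tri [652.5 186.   75. ] 1.1
pivot top [ 534.3 -155.1   15. ] side [ 533.7 -150.9   15. ] tri [ 532.8 -154.4   18.9] 1.4
ring top [ 620.2 -154.2    3. ] side [ 620.4 -156.4    3. ] tri [ 621.1 -154.6    0.9] 0.7
cap top [ 461.1 -357.3   63.5] side [ 460.1 -353.7   63.5] tri [ 459.8 -356.    66.7] 1.7
light [array([ 560.8, -325.9,   38. ]), array([ 560.4, -400.8,   38. ]), array([ 394.1, -392.2,   38. ]), array([ 400.7, -314.8,   38. ])]
lightS [array([ 398.1, -323.9,   38. ]), array([ 396.2, -391.2,   38. ]), array([ 557.7, -402. ,   38. ]), array([ 561.4, -330.6,   38. ])]
stand [array([771.8, 271.6,  22. ]), array([786.8, 124. ,  22. ]), array([585.2, 101.5,  22. ]), array([573.1, 248.6,  22. ])]
standS [array([576.4, 241.7,  22. ]), array([583.2,  84.6,  22. ]), array([780.9, 119.2,  22. ])]
```

apply_moves(increments=[[[-1, 0.2, -0.2, 0, 0.05], [-1, 0.4, -0.4, 0, 0.1], [-1, 0.6, -0.6, 0, 0.2], [-1, 0.8, -0.8, 0, 0.3], [-1, 1, -1, 0, 0.33]]])

```text
clock: 2.0
tool_pos: [300.3, 404.0, 214.2]
ee_rot: [[-1.0, 0.001, 0.0], [0.001, 1.0, 0.001], [-0.0, 0.001, -1.0]]
force: [0.6, -0.2, -0.1]
opening: 53.7
```

apply_moves(increments=[[[-1, 0.25, -0.25, 0, 0], [-1, 0.4, -0.5, 0, 0], [-1, 0.55, -0.75, 0, 0], [-1, 0.65, -1, 0, 0], [-1, 0.67, -1, 0, 0]]])

```text
clock: 2.5
tool_pos: [401.0, 251.6, 214.1]
ee_rot: [[-1.0, 0.009, 0.0], [0.009, 1.0, -0.002], [-0.0, -0.002, -1.0]]
force: [-0.6, -0.0, -0.1]
opening: 14.2
```

apply_moves(increments=[[[-1, 0.05, -0.25, 0, 0], [-1, 0.1, -0.5, 0, 0], [-1, 0.15, -0.75, 0, 0], [-1, 0.17, -1, 0, 0], [-1, 0.17, -1, 0, 0]]])

```text
clock: 3.0
tool_pos: [425.5, 102.7, 214.1]
ee_rot: [[-1.0, 0.008, 0.0], [0.008, 1.0, -0.001], [-0.0, -0.001, -1.0]]
force: [-0.1, 0.3, -0.4]
opening: 0.4
```

apply_moves(increments=[[[-1, 0, -0.25, 0, 0], [-1, 0, -0.5, 0, 0], [-1, 0, -0.75, 0, 0], [-1, 0, -1, 0, 0], [-1, 0, -1, 0, 0]]])

```text
clock: 3.5
tool_pos: [425.8, -46.8, 214.1]
ee_rot: [[-1.0, 0.008, 0.001], [0.008, 1.0, -0.001], [-0.001, -0.001, -1.0]]
force: [-0.3, 1.0, -0.4]
opening: 0.5
```

apply_moves(increments=[[[-1, 0, -0.25, 0, 0], [-1, 0, -0.5, 0, 0], [-1, 0, -0.75, 0, 0], [-1, 0, -1, 0, 0], [-1, 0, -1, 0, 0]]])

```text
clock: 4.0
tool_pos: [426.6, -196.7, 213.9]
ee_rot: [[-1.0, 0.007, 0.001], [0.007, 1.0, -0.001], [-0.001, -0.001, -1.0]]
force: [0.0, 0.4, -0.0]
opening: 0.3
```

apply_moves(increments=[[[-1, 0, -0.25, 0, 0], [-1, 0, -0.5, -0.2, 0], [-1, 0, -0.75, -0.4, 0], [-1, -0.02, -1, -0.6, 0], [-1, -0.02, -1, -0.7, 0]]])

```text
clock: 4.5
tool_pos: [422.9, -345.9, 106.3]
ee_rot: [[-1.0, 0.006, -0.001], [0.006, 1.0, 0.001], [0.001, 0.001, -1.0]]
force: [0.1, 1.2, 0.5]
opening: 0.5
```

Run:
```python
from h import *
p=manip.get_image("top");s=manip.get_state();print(s["tool_pos"],s["clock"])
crop(p,"t1",150,270,400,500,6,proj(p,s["tool_pos"]))
p=manip.get_image("side");crop(p,"s1",220,370,270,400,5,proj(p,s["tool_pos"]))
```

```text
[ 421.73796536 -343.11013211  104.55756628] 4.55
```

View pics/t1.png

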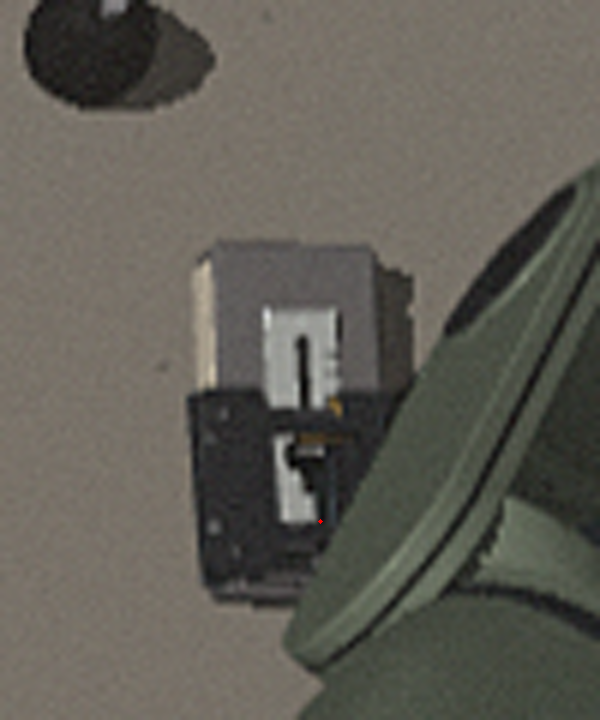

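View pics/s1.png

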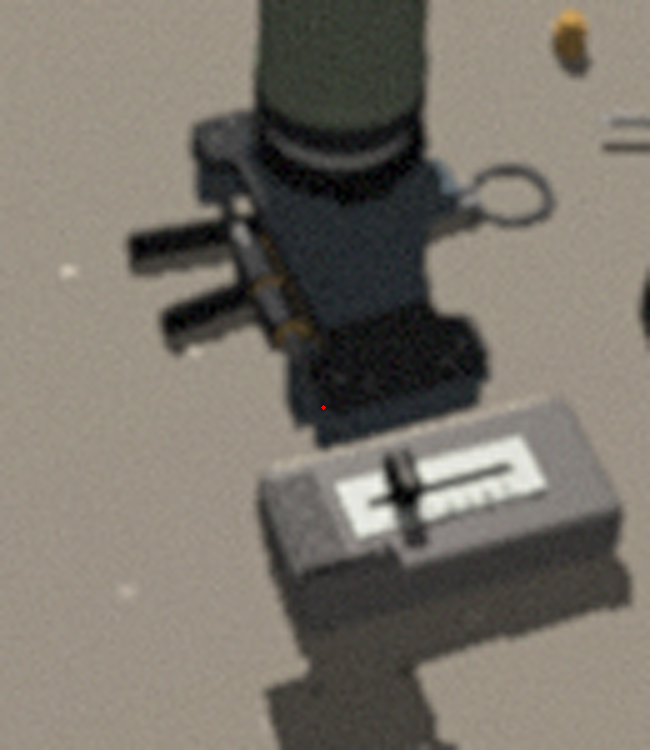

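apply_moves(increments=[[[-1, 0, -0.06, -0.12, 0], [-1, 0, -0.06, -0.25, 0], [-1, 0, -0.06, -0.36, 0], [-1, 0, -0.06, -0.36, 0], [-1, 0, -0.06, -0.36, 0]]])

```text
clock: 5.1
tool_pos: [423.7, -352.8, 56.1]
ee_rot: [[-1.0, 0.002, 0.001], [0.002, 1.0, -0.0], [-0.001, -0.0, -1.0]]
force: [0.3, 0.0, 0.4]
opening: 0.4
```

apply_moves(increments=[[[-1, 0.05, 0, 0, 0], [-1, 0.1, 0, 0, 0], [-1, 0.15, -0.01, 0, 0], [-1, 0.2, -0.01, 0, 0], [-1, 0.2, -0.01, 0, 0]]])

```text
clock: 5.6
tool_pos: [453.9, -355.6, 55.1]
ee_rot: [[-1.0, 0.003, 0.001], [0.003, 1.0, -0.001], [-0.001, -0.001, -1.0]]
force: [-0.3, 0.2, -0.1]
opening: 0.5
```

Run:
```python
from h import *
s=manip.get_state();print(s["tool_pos"],s["clock"],s["force"])
p=manip.get_image("side");crop(p,"s2",280,350,310,410,8,proj(p,s["tool_pos"]))
p=manip.get_image("top");crop(p,"t2",170,270,410,490,8,proj(p,s["tool_pos"]))
```

```text
[ 453.8929485  -355.56884393   55.12823918] 5.6 [-0.25003554  0.22896806 -0.13254764]
```

View pics/s2.png

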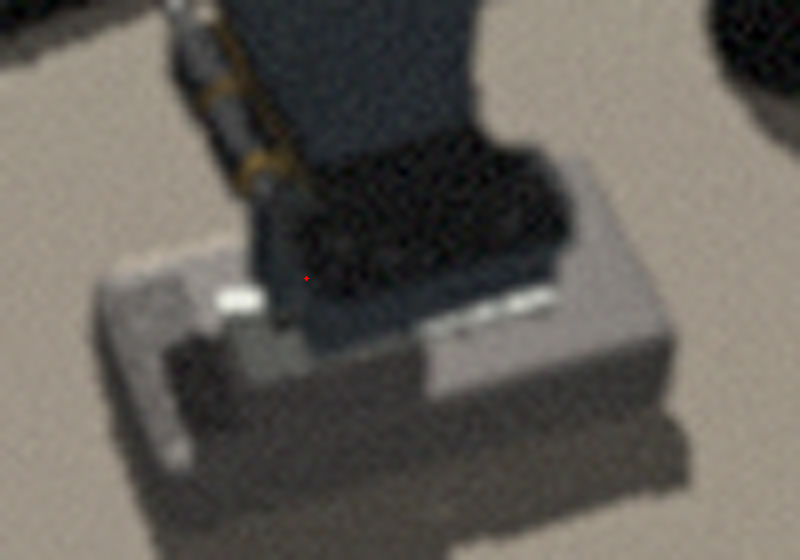

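View pics/t2.png

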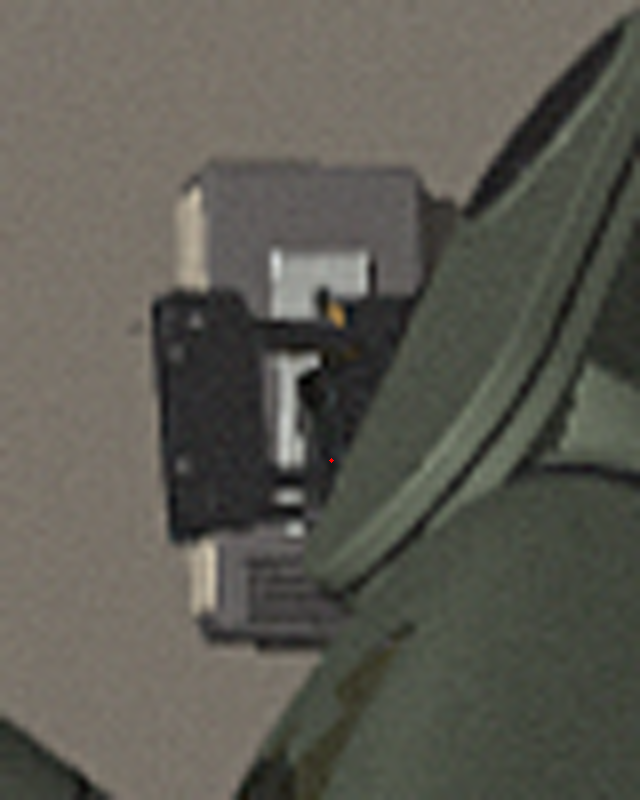

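Run:
```python
from h import *
import pickle
P,R=pickle.load(open("d0.pkl","rb"));S,T=P["side"],P["top"]
f=lambda v,c0,r0,k:(r0+v[1]/k-.5,c0+v[0]/k-.5)
for v in[(603,335),(608,494)]:print(onz(T,f(v,350,150,6),40.7))
for v in[(525,440),(355,486)]:print(onz(S,f(v,285,240,6),40.7))
```

```text
[ 517.97830896 -363.21276999   40.7       ]
[ 442.56185888 -358.68645353   40.7       ]
[ 517.47579274 -362.17738966   40.7       ]
[ 441.88233173 -359.1270816    40.7       ]
```

apply_moves(increments=[[[-1, 0.04, -0.01, 0, 0], [-1, 0.09, -0.02, 0, 0], [-1, 0.14, -0.02, 0, 0], [-1, 0.19, -0.02, 0, 0], [-1, 0.19, -0.02, 0, 0]]])

```text
clock: 6.2
tool_pos: [482.4, -358.6, 55.0]
ee_rot: [[-1.0, 0.003, 0.002], [0.003, 1.0, -0.001], [-0.002, -0.001, -1.0]]
force: [0.6, -0.3, 0.1]
opening: 0.6
```

Run:
```python
from h import *
s=manip.get_state();print(s["tool_pos"],s["clock"],s["force"])
p=manip.get_image("top");crop(p,"t3",170,270,410,490,8,proj(p,s["tool_pos"]))
```

```text
[ 482.44839038 -358.61661997   54.97401651] 6.2 [ 0.58921626 -0.27396006  0.0629592 ]
```

View pics/t3.png

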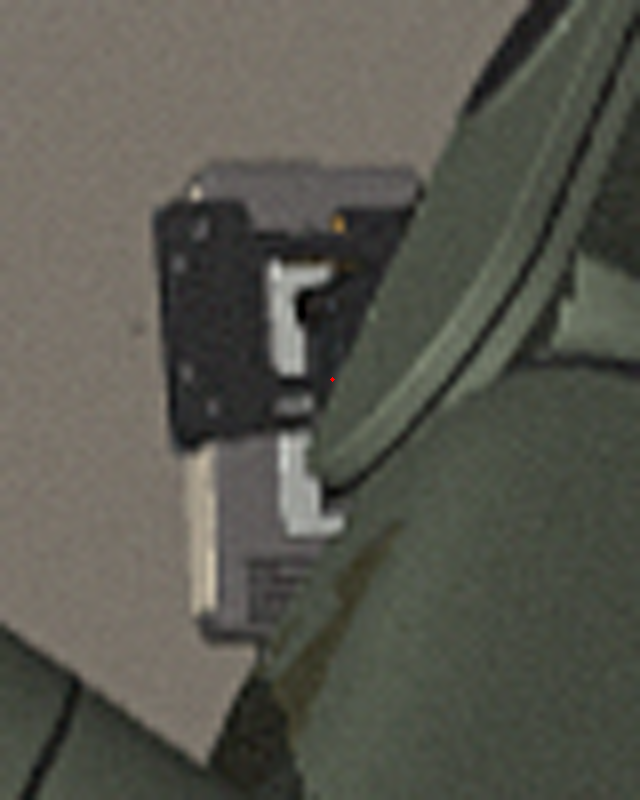

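apply_moves(increments=[[[-1, 0.01, 0, 0, 0], [-1, 0.02, 0, 0, 0], [-1, 0.03, 0, 0, 0], [-1, 0.03, 0, 0, 0], [-1, 0.03, 0, 0, 0]]])

```text
clock: 6.75
tool_pos: [484.4, -358.4, 55.1]
ee_rot: [[-1.0, 0.004, -0.002], [0.004, 1.0, 0.0], [0.002, 0.0, -1.0]]
force: [-5.5, -2.1, 3.2]
opening: 0.4
```

apply_moves(increments=[[[-1, 0.01, 0, 0, 0], [-1, 0.02, 0, 0, 0], [-1, 0.03, 0, 0, 0], [-1, 0.03, 0, 0, 0], [-1, 0.03, 0, 0, 0]]])

```text
clock: 7.25
tool_pos: [484.9, -358.3, 55.1]
ee_rot: [[-1.0, 0.003, -0.01], [0.003, 1.0, 0.001], [0.01, 0.001, -1.0]]
force: [-14.6, -3.2, 8.0]
opening: 0.2
```

apply_moves(increments=[[[-1, -0.1, 0, 0, 0], [-1, -0.25, 0, 0, 0], [-1, -0.25, 0, 0.2, 0], [-1, -0.25, 0.2, 0.5, 0], [1, -0.25, 0.5, 0.7, 0]]])

```text
clock: 7.75
tool_pos: [453.9, -290.8, 157.7]
ee_rot: [[-1.0, 0.007, 0.005], [0.007, 1.0, -0.002], [-0.005, -0.002, -1.0]]
force: [1.2, 0.6, 0.8]
opening: 5.5
```

apply_moves(increments=[[[1, 0, 0.3, 0.2, 0], [1, 0, 0.6, 0.2, 0], [1, 0, 0.8, 0.2, 0], [1, 0, 0.8, 0.2, 0], [1, 0, 0.8, 0.2, 0]]])

```text
clock: 8.25
tool_pos: [452.9, -169.2, 185.7]
ee_rot: [[-1.0, 0.002, 0.002], [0.002, 1.0, -0.0], [-0.002, -0.0, -1.0]]
force: [-0.0, -0.6, 0.5]
opening: 45.5
```

Run:
```python
from h import *
import pickle
s=manip.get_state();print(s["tool_pos"],s["clock"],s["force"])
q=manip.get_image("side");crop(q,"s4",230,350,280,400,6)
p=manip.get_image("top");crop(p,"t4",150,270,350,480,6)
pickle.dump((q,p),open("d4.pkl","wb"))
```

```text
[ 452.92906618 -169.24998361  185.73499799] 8.25 [-0.02941359 -0.60683624  0.45876084]
```

View pics/s4.png

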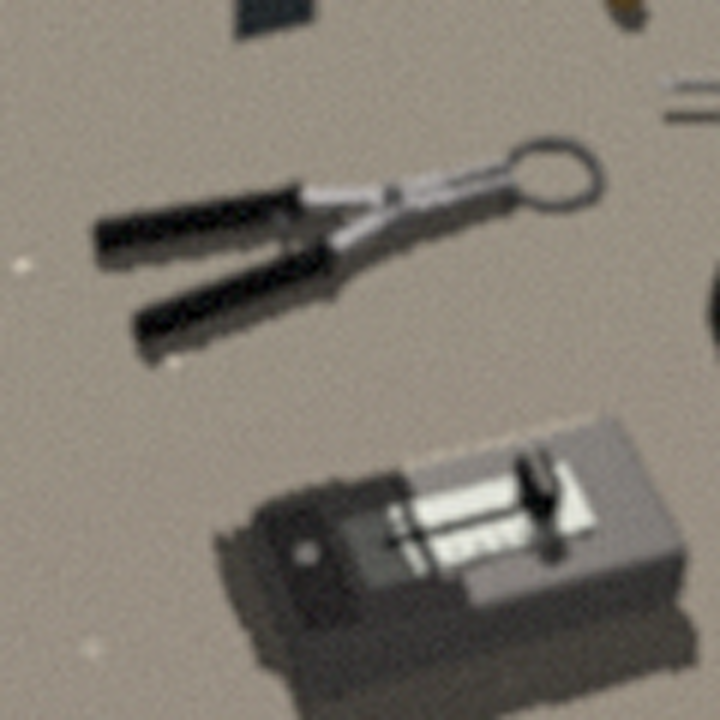

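View pics/t4.png

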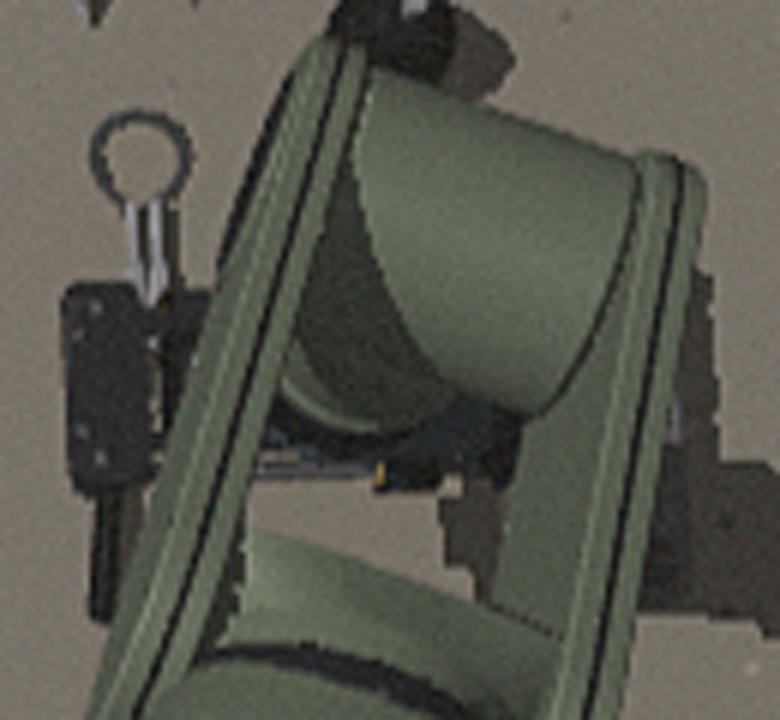

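Run:
```python
from h import *
import pickle
P,R=pickle.load(open("d0.pkl","rb"));S,T=P["side"],P["top"]
f=lambda v,c0,r0,k:(r0+v[1]/k-.5,c0+v[0]/k-.5)
tp=lambda v:f(v,350,150,6);sp=lambda v:f(v,285,240,6)
for n,v,z in[("Lrear",(108,617),18),("Rrear",(238,610),18),("Lfront",(120,410),18),("Rfront",(195,410),18),("pivot",(154,323),16)]:print(n,onz(T,tp(v),z).round(1))
for n,v,z in[("Lrear",(68,172),18),("Rrear",(108,262),18),("Lfront",(268,128),18),("Rfront",(295,188),18),("pivot",(362,133),16)]:print(n,onz(S,sp(v),z).round(1))
```

```text
Lrear [ 393.5 -125.7   18. ]
Rrear [ 395.2 -186.9   18. ]
Lfront [ 491.7 -136.2   18. ]
Rfront [ 490.8 -172.1   18. ]
pivot [ 534.1 -155.    16. ]
Lrear [ 392.2 -129.2   18. ]
Rrear [ 391.9 -189.1   18. ]
Lfront [ 491.3 -134.9   18. ]
Rfront [ 488.9 -175.9   18. ]
pivot [ 533.3 -151.8   16. ]
```

apply_moves(increments=[[[1, 0.01, 0.09, -0.1, 0], [1, 0.01, 0.09, -0.3, 0], [1, 0.01, 0.09, -0.6, 0], [1, 0.01, 0.09, -0.9, 0], [1, 0.01, 0.09, -0.9, 0]]])

```text
clock: 8.85
tool_pos: [449.7, -155.6, 45.6]
ee_rot: [[-1.0, 0.006, -0.012], [0.006, 1.0, 0.004], [0.012, 0.004, -1.0]]
force: [-1.5, 0.1, 0.2]
opening: 90.4
```

apply_moves(increments=[[[1, 0, 0, 0, 0], [1, 0, 0, 0, 0], [1, 0, 0, -0.1, 0], [1, 0, 0, -0.2, 0], [1, 0, 0, -0.2, 0]]])

```text
clock: 9.35
tool_pos: [454.3, -156.5, 21.3]
ee_rot: [[-1.0, 0.004, 0.001], [0.004, 1.0, -0.0], [-0.001, -0.0, -1.0]]
force: [-0.3, 0.2, 0.8]
opening: 91.2
```

apply_moves(increments=[[[1, 0, 0, -0.05, 0], [1, 0, 0, -0.1, 0], [1, 0, 0, -0.11, 0], [1, 0, 0, -0.11, 0], [1, 0, 0, -0.11, 0]]])

```text
clock: 9.85
tool_pos: [454.1, -156.2, 4.1]
ee_rot: [[-1.0, 0.004, 0.0], [0.004, 1.0, -0.0], [-0.0, -0.0, -1.0]]
force: [0.0, -0.2, -0.3]
opening: 91.2
```

Run:
```python
from h import *
s=manip.get_state();print(s["tool_pos"],s["clock"],s["force"])
q=manip.get_image("side");crop(q,"s5",230,300,270,400,6,proj(q,s["tool_pos"]))
```

```text
[ 454.05984626 -156.22277017    4.10429801] 9.85 [ 0.03557246 -0.22261177 -0.30839483]
```

View pics/s5.png

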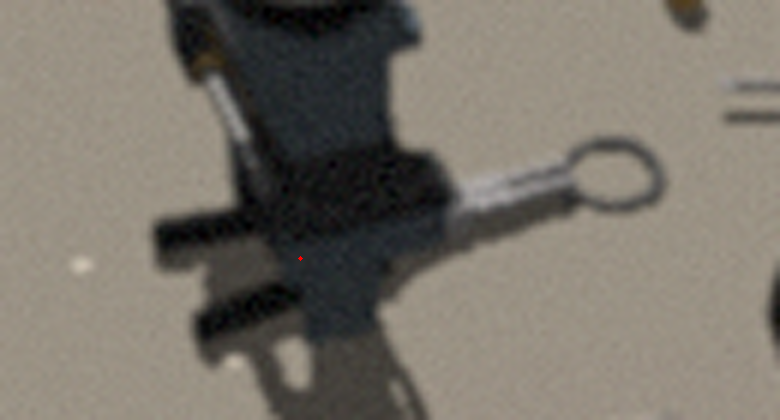

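apply_moves(increments=[[[0.7, 0, 0, 0, 0], [0.5, 0, 0, 0, 0], [0.4, 0, 0, 0, 0], [0.3, 0, 0, 0, 0], [0.25, 0, 0, 0, 0]]])

```text
clock: 10.4
tool_pos: [453.6, -156.0, 3.9]
ee_rot: [[-1.0, 0.004, -0.001], [0.004, 1.0, 0.0], [0.001, 0.0, -1.0]]
force: [-1.0, 0.2, 1.6]
opening: 57.7
```

apply_moves(increments=[[[0.15, 0, 0, 0, 0], [0.05, 0, 0, 0, 0], [-0.05, 0, 0, 0, 0], [-0.1, 0, 0, 0, 0], [-0.15, 0, 0, 0, 0]]])

```text
clock: 10.9
tool_pos: [453.7, -155.9, 4.0]
ee_rot: [[-1.0, 0.004, -0.0], [0.004, 1.0, 0.0], [0.0, 0.0, -1.0]]
force: [-1.3, 2.8, 3.0]
opening: 39.1
```

apply_moves(increments=[[[-0.25, 0, 0, 0, 0], [-0.4, 0, 0, 0, 0], [-0.6, 0, 0, 0, 0], [-1, 0, 0, 0, 0], [-1, 0, 0, 0, 0]]])

```text
clock: 11.4
tool_pos: [453.7, -156.1, 4.0]
ee_rot: [[-1.0, 0.004, -0.0], [0.004, 1.0, 0.0], [0.0, 0.0, -1.0]]
force: [-1.8, 2.6, 5.1]
opening: 34.1
```

Run:
```python
from h import *
s=manip.get_state();print(s["tool_pos"],s["clock"],s["force"],s["wrist_torque"])
q=manip.get_image("side");crop(q,"s6",230,300,270,400,6,proj(q,s["tool_pos"]))
q=manip.get_image("top");crop(q,"t6",150,270,350,480,6,proj(q,s["tool_pos"]))
```

```text
[ 453.72539335 -156.06257935    4.03794947] 11.4 [-1.81367409  2.58853147  5.13898772] [ 0.61758217  0.2759719  -0.01452409]
```

View pics/s6.png

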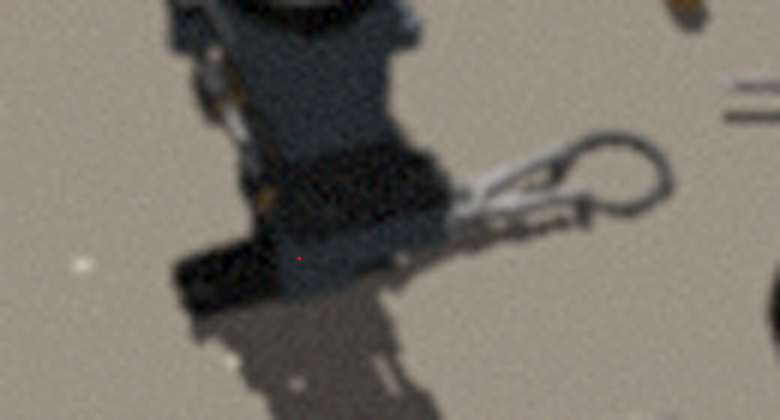

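View pics/t6.png

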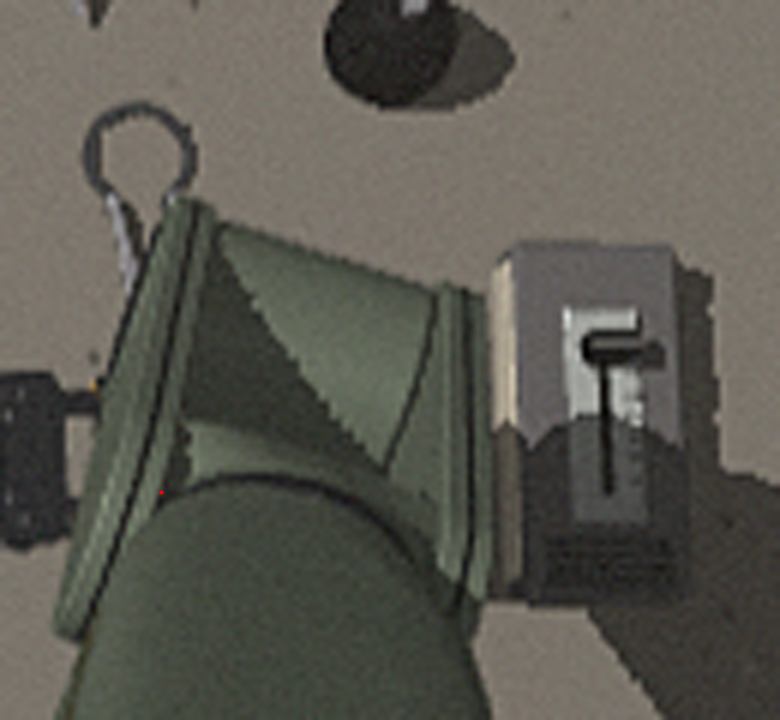

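apply_moves(increments=[[[-1, 0, 0, 0.03, 0], [-1, 0, 0, 0.1, 0], [-1, 0, 0, 0.25, 0], [-1, 0, 0, 0.45, 0], [-1, 0, 0, 0.65, 0]]])

```text
clock: 12.0
tool_pos: [453.9, -156.5, 102.8]
ee_rot: [[-1.0, 0.004, 0.0], [0.004, 1.0, -0.0], [-0.0, -0.0, -1.0]]
force: [-0.2, -0.8, -2.0]
opening: 33.8
```

apply_moves(increments=[[[-1, 0, 0, 0.1, 0], [-1, 0, 0, 0.2, 0], [-1, 0, 0, 0.2, 0], [-1, 0, 0, 0.2, 0], [-1, 0, 0, 0.2, 0]]])

```text
clock: 12.5
tool_pos: [453.2, -156.0, 130.6]
ee_rot: [[-1.0, 0.004, -0.002], [0.004, 1.0, 0.001], [0.002, 0.001, -1.0]]
force: [-0.8, -0.1, -2.0]
opening: 33.8
```

Run:
```python
from h import *
import pickle
s=manip.get_state();print(s["tool_pos"],s["clock"],s["force"],s["wrist_torque"],s["opening"])
q=manip.get_image("side");crop(q,"s7",190,290,270,400,6,proj(q,s["tool_pos"]))
p=manip.get_image("top");crop(p,"t7",130,250,340,470,6,proj(p,s["tool_pos"]))
pickle.dump((q,p,s),open("d7.pkl","wb"))
```

```text
[ 453.21630862 -156.03773257  130.6180884 ] 12.5 [-0.81220671 -0.12168116 -1.99709532] [-0.00169649  0.11808566  0.01979624] 33.77180163596317
```

View pics/s7.png

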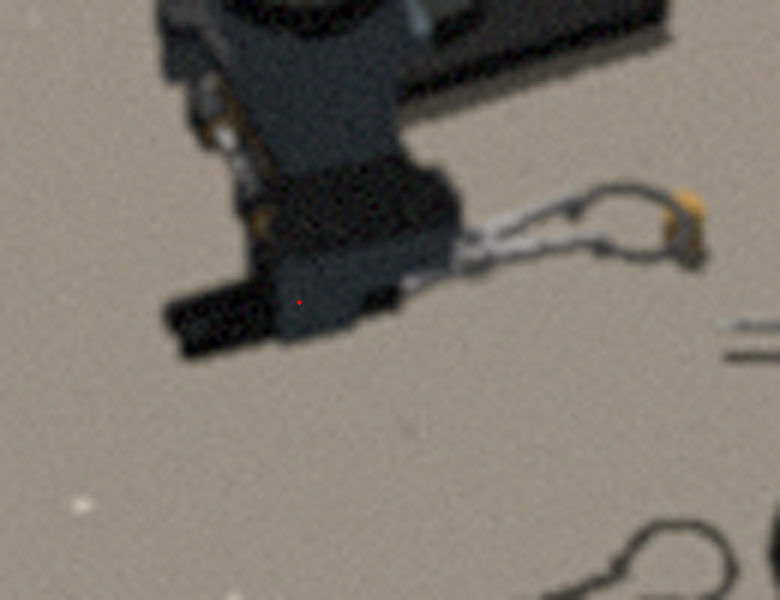

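View pics/t7.png

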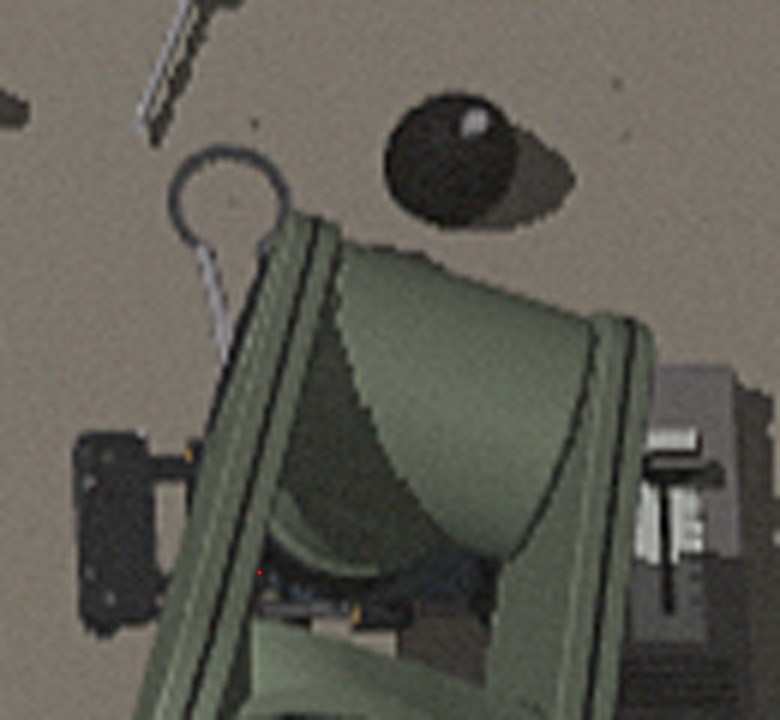

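```bash
cat > fit.py <<'E'
from h import *
from scipy.optimize import least_squares
def fitring(q,sp,p,tp,R=24.8,zfix=None,x0=(617,-155,127,0,0)):
    # sp,tp: (row,col) lists ; residual = distance of each obs pixel to projected circle
    th=np.linspace(0,2*np.pi,361)
    def circ(v):
        c=np.array(v[:3]);a,b=v[3:5]  # a: pitch (nose down +), b: roll
        ex=np.array([np.cos(a),0,-np.sin(a)]);ey=np.array([0,np.cos(b),np.sin(b)])
        return c+R*(np.outer(np.cos(th),ex)+np.outer(np.sin(th),ey))
    def res(v):
        C=circ(v);r=[]
        for im,pts in((q,sp),(p,tp)):
            if len(pts)==0: continue
            pr=proj(im,C)
            for x in pts:
                d=pr-np.array(x);i=np.argmin((d**2).sum(1));n=pr[i]-proj(im,np.atleast_2d(v[:3]))[0]
                n/=np.linalg.norm(n);r.append(d[i]@n)
        return np.r_[r,np.array(v[3:5])/0.03*0.3]
    s=least_squares(res,x0,x_scale=[1,1,1,.02,.02],diff_step=1e-4)
    return s.x,np.sqrt(np.mean(s.fun**2))
E
python3 - <<'E'
from fit import *
import pickle
q,p,s=pickle.load(open("d7.pkl","rb"))
S=[(600,192),(630,187),(660,193),(682,211),(640,257),(665,257)]
T=[(175,205),(180,175),(205,153),(230,148),(255,155),(278,178),(285,205)]
f=lambda v,c0,r0,k:(r0+v[1]/k-.5,c0+v[0]/k-.5)
S=[f(v,270,190,6) for v in S];T=[f(v,340,130,6) for v in T]
for R in(24.5,25.2):print(fitring(q,S,p,T,R))
E
```

```text
(array([ 6.22206514e+02, -1.53010873e+02,  1.24857431e+02,  7.99883712e-03,
        1.52099545e-02]), np.float64(0.22687498654199967))
(array([ 6.21266458e+02, -1.53146027e+02,  1.25278238e+02,  1.12386294e-02,
        1.68569798e-03]), np.float64(0.21518143902345835))
```

apply_moves(increments=[[[-1, 0.02, 0.1, 0, 0], [-1, 0.05, 0.3, 0, 0], [-1, 0.08, 0.5, 0, 0], [-1, 0.1, 0.7, 0, 0], [-1, 0.1, 0.9, 0, 0]]])

```text
clock: 13.1
tool_pos: [469.0, -20.0, 130.8]
ee_rot: [[-1.0, 0.004, -0.001], [0.004, 1.0, 0.0], [0.001, 0.0, -1.0]]
force: [0.3, -0.3, -2.0]
opening: 34.0
```

apply_moves(increments=[[[-1, 0.02, 0.2, 0, 0], [-1, 0.05, 0.4, 0, 0], [-1, 0.08, 0.6, 0, 0], [-1, 0.1, 0.8, 0, 0], [-1, 0.1, 0.9, 0, 0]]])

```text
clock: 13.6
tool_pos: [483.9, 115.8, 130.8]
ee_rot: [[-1.0, 0.002, -0.001], [0.002, 1.0, 0.0], [0.001, 0.0, -1.0]]
force: [0.1, 0.1, -2.3]
opening: 34.2
```

apply_moves(increments=[[[-1, 0, 0.15, 0, 0], [-1, 0, 0.3, -0.03, 0], [-1, 0, 0.4, -0.06, 0], [-1, 0, 0.46, -0.1, 0], [-1, 0, 0.46, -0.1, 0]]])

```text
clock: 14.1
tool_pos: [483.1, 183.0, 115.2]
ee_rot: [[-1.0, 0.002, -0.002], [0.002, 1.0, -0.001], [0.002, -0.001, -1.0]]
force: [-0.5, 0.3, -1.1]
opening: 34.3
```

apply_moves(increments=[[[-1, 0, 0, 0, 0], [-1, 0, 0, 0, 0], [-1, 0, 0, 0, 0], [-1, 0, 0, 0, 0], [-1, 0, 0, 0, 0]]])

```text
clock: 14.6
tool_pos: [484.0, 182.6, 116.6]
ee_rot: [[-1.0, 0.004, 0.0], [0.004, 1.0, 0.0], [-0.0, 0.0, -1.0]]
force: [-0.9, 0.9, -2.8]
opening: 34.3
```

Run:
```python
from h import *
import pickle
s=manip.get_state();print(s["tool_pos"],s["clock"],s["force"],s["wrist_torque"],s["opening"])
q=manip.get_image("side");crop(q,"s8",130,210,280,380,8)
p=manip.get_image("top");crop(p,"t8",110,200,200,300,8)
pickle.dump((q,p,s),open("d8.pkl","wb"))
```

```text
[483.96203475 182.55957361 116.60846805] 14.6 [-0.91424027  0.92664947 -2.80264942] [ 0.03935309  0.09183617 -0.01397588] 34.31845825225748
```

View pics/s8.png

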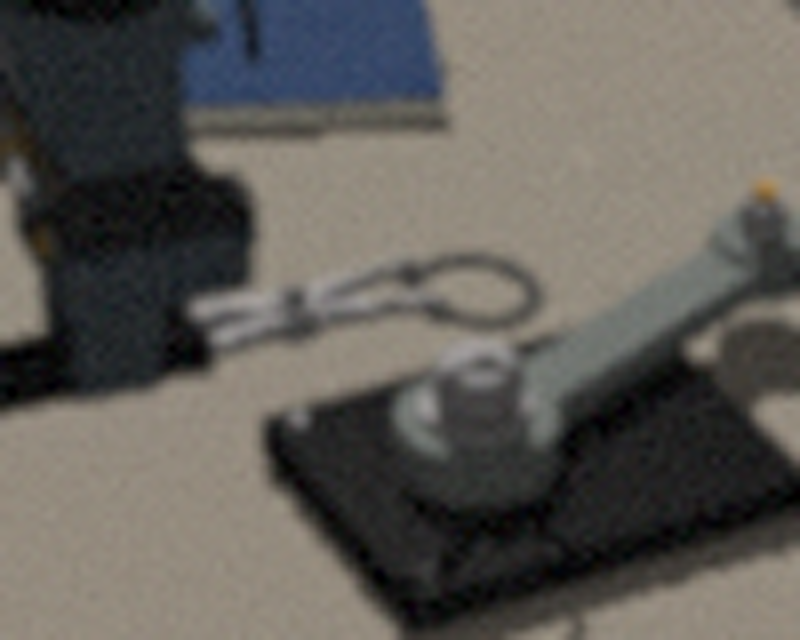

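View pics/t8.png

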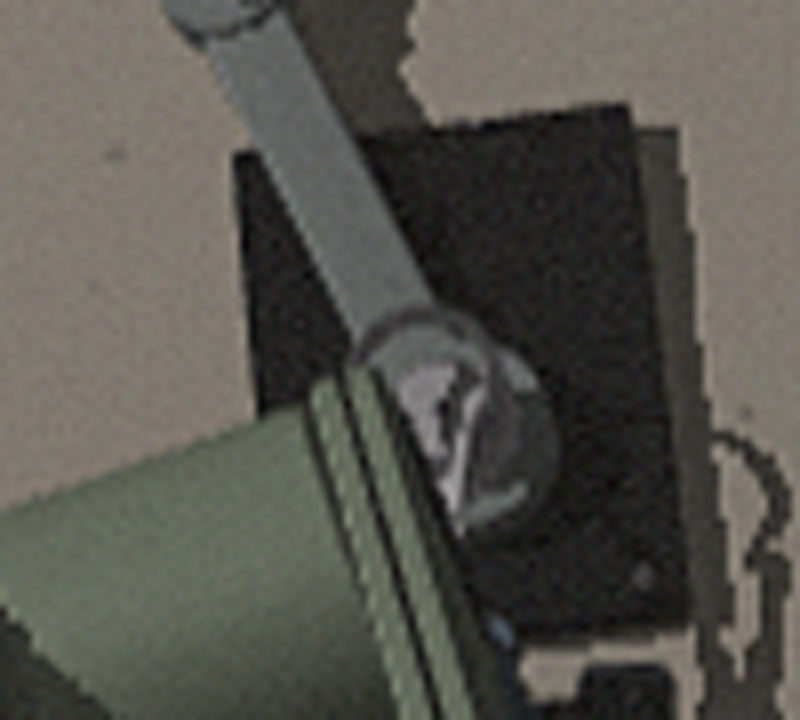

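Run:
```python
from fit import *
import pickle
q,p,s=pickle.load(open("d8.pkl","rb"))
f=lambda v,c0,r0,k:(r0+v[1]/k-.5,c0+v[0]/k-.5)
S=[(425,266),(450,258),(480,257),(510,267),(536,290),(518,317),(490,323),(460,317)]
T=[(362,350),(385,325),(410,314),(435,312),(465,325),(490,352)]
S=[f(v,280,130,8) for v in S];T=[f(v,200,110,8) for v in T]
x0=(652,185,110,0,0)
for R in(24.5,25.2):print(fitring(q,S,p,T,R,x0=x0),fitring(q,S,p,[],R,x0=x0)[0].round(1))
print("stub",onz(q,f((484,358),280,130,8),76), s["tool_pos"])
```

```text
(array([6.51339116e+02, 1.85868895e+02, 1.11718740e+02, 1.53980136e-02,
       1.45571430e-02]), np.float64(0.2410870161750115)) [631.3 142.7 142.7   0.   -0. ]
(array([6.50718891e+02, 1.85920931e+02, 1.11698056e+02, 2.14052787e-02,
       1.87018991e-03]), np.float64(0.21221075057278452)) [643.4 170.2 122.9   0.   -0. ]
stub [654.70660093 184.94649911  76.        ] [483.96203475 182.55957361 116.60846805]
```

Run:
```python
from h import *
import pickle
P,R=pickle.load(open("d0.pkl","rb"));S,T=P["side"],P["top"]
f=lambda v,c0,r0,k:(r0+v[1]/k-.5,c0+v[0]/k-.5)
ts=lambda v:f(v,210,90,6);ss=lambda v:f(v,305,145,8)
print(onz(T,ts((270,430)),76),onz(T,ts((281.5,441.5)),49),onz(S,ss((278,240)),76),onz(S,ss((276,300)),49))
th=np.linspace(0,2*np.pi,40)
def cir(c,z,r):return np.c_[c[0]+r*np.cos(th),c[1]+r*np.sin(th),0*th+z]
for c in[(652.3,185.5)]:
    pts=lambda I:np.vstack([proj(I,cir(c,76,16.5)),proj(I,cir(c,49,36)),proj(I,cir(c,54,25))])
    crop(T,"ts_o",130,190,230,280,12,pts(T));crop(S,"ss_o",155,205,315,365,12,pts(S))
```

```text
[651.25579395 185.72085768  76.        ] [653.90879088 184.31758666  49.        ] [651.71904805 184.42880734  76.        ] [649.28256484 178.65279532  49.        ]
```

View pics/ts_o.png

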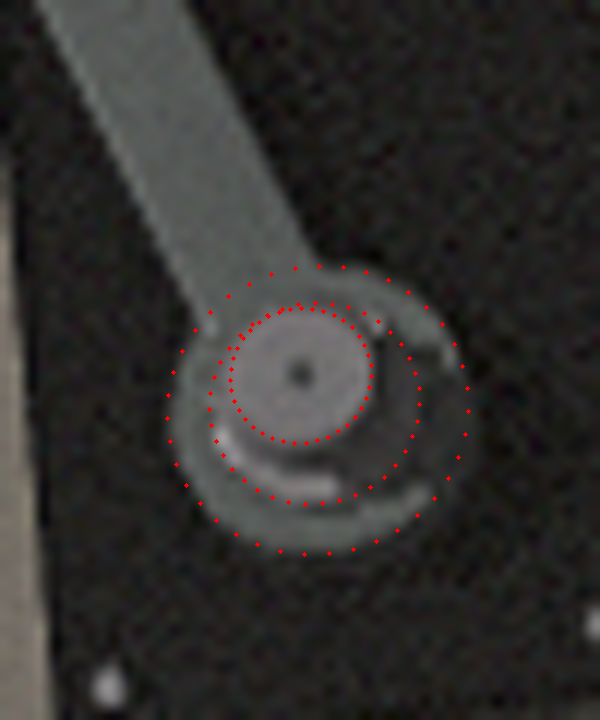

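View pics/ss_o.png

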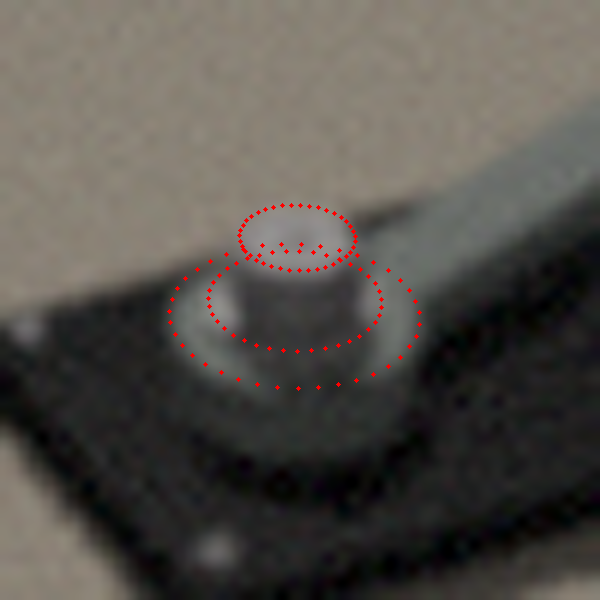

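apply_moves(increments=[[[-1, 0.007, -0.005, -0.04, 0], [-1, 0.007, -0.005, -0.08, 0], [-1, 0.007, -0.005, -0.14, 0], [-1, 0.007, -0.005, -0.19, 0], [-1, 0.007, -0.005, -0.19, 0]]])

```text
clock: 15.2
tool_pos: [483.8, 181.7, 86.3]
ee_rot: [[-1.0, 0.004, -0.003], [0.004, 1.0, -0.001], [0.003, -0.001, -1.0]]
force: [0.2, -0.6, -2.0]
opening: 34.2
```

```bash
cat > look.py <<'E'
from h import *
import pickle,sys
n=sys.argv[1];off=np.array([float(v) for v in sys.argv[2].split(",")])
s=manip.get_state();print(s["tool_pos"].round(1),s["clock"],s["force"].round(1),s["wrist_torque"].round(2),s["opening"],s["ee_rot"][:,2].round(4))
th=np.linspace(0,2*np.pi,40)
def cir(c,z,r):return np.c_[c[0]+r*np.cos(th),c[1]+r*np.sin(th),0*th+z]
q=manip.get_image("side");p=manip.get_image("top")
c=s["tool_pos"]+off
for I,m,b in((q,"s",(155,205,305,365)),(p,"t",(130,190,230,280))):
    pts=np.vstack([proj(I,cir((652.2,185),76,16.5)),proj(I,cir(c,c[2]+3,27.5)),proj(I,cir(c,c[2]+3,21.5))])
    crop(I,m+n+"_raw",*b,12);crop(I,m+n,*b,12,pts)
pickle.dump((q,p,s),open(f"d{n}.pkl","wb"))
E
python3 look.py 9 167.1,3.3,-5.5
```

```text
[483.8 181.7  86.3] 15.2 [ 0.2 -0.6 -2. ] [0.02 0.11 0.03] 34.212134139701405 [-0.0032 -0.001  -1.    ]
```

View pics/s9.png

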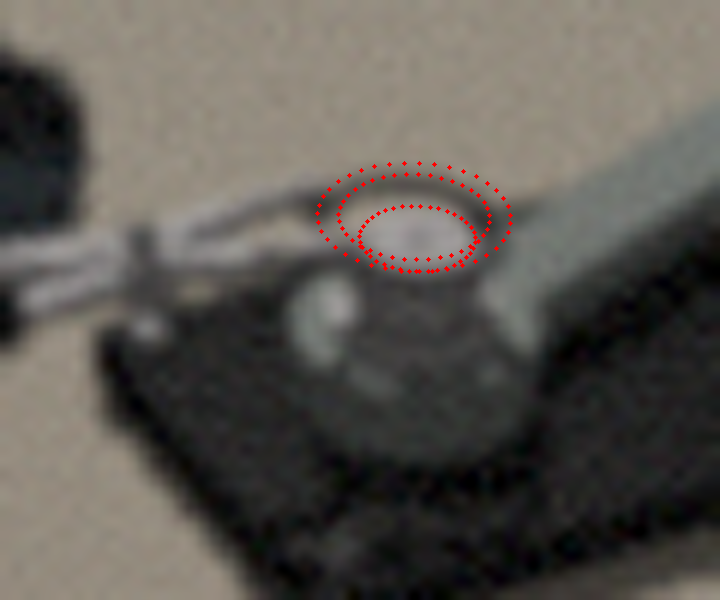

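View pics/s9_raw.png

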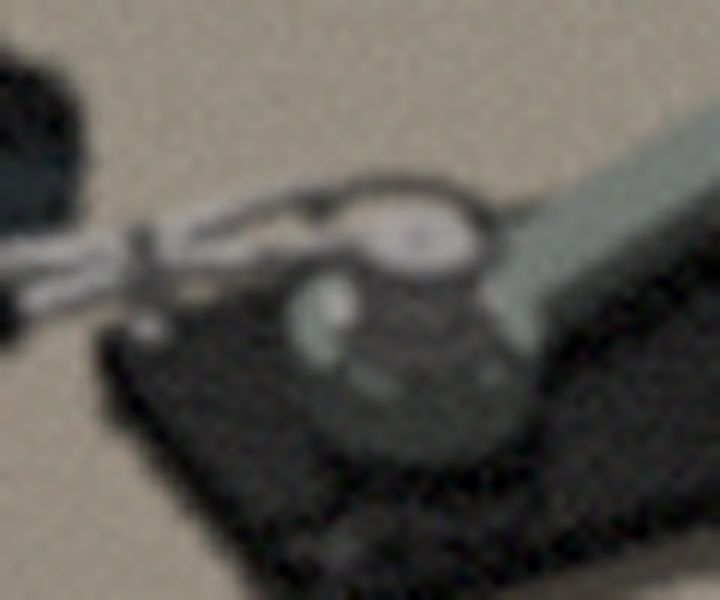

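View pics/t9.png

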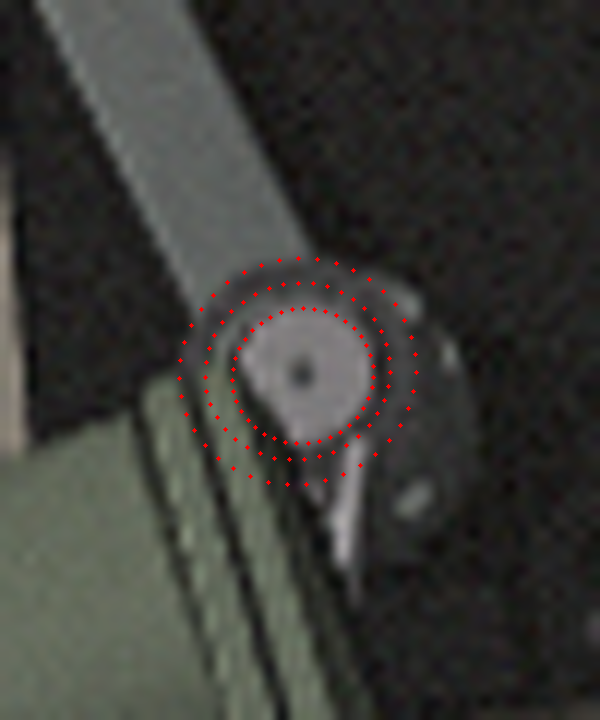

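View pics/t9_raw.png

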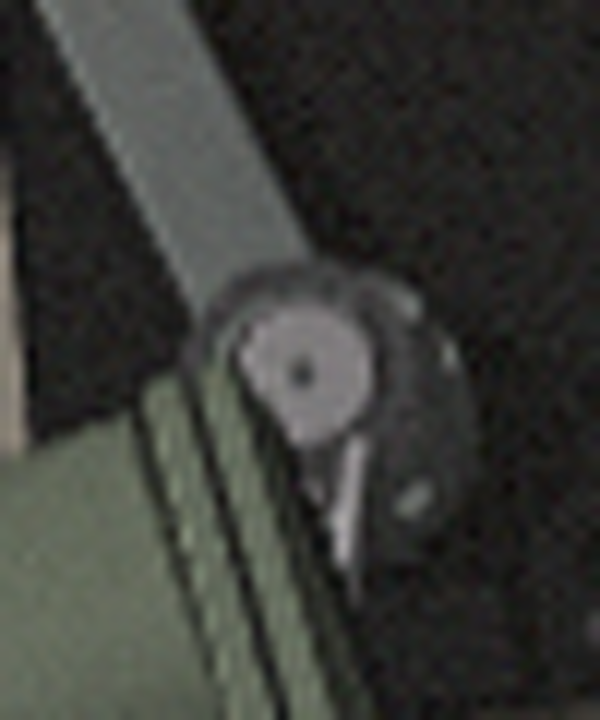

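```bash
python3 - <<'E'
from fit import *
import pickle
q,p,s=pickle.load(open("d9.pkl","rb"))
f=lambda v,c0,r0,k:(r0+v[1]/k-.5,c0+v[0]/k-.5)
S=[(345,188),(375,184),(405,184),(440,190),(472,206)]
T=[(197,340),(212,312),(235,288),(265,273)]
S=[f(v,305,155,12) for v in S];T=[f(v,230,130,12) for v in T]
x0=(650,185,82,0,0)
for R in(24.5,25.2):
    v,r=fitring(q,S,p,T,R,x0=x0);print(v.round(3),r,(v[:3]-s["tool_pos"]).round(1))
# constrain to z: use nominal
for nm,I,b in(("s",q,(155,205,305,365)),("t",p,(130,190,230,280))):
    th=np.linspace(0,2*np.pi,60)
    for k,off in enumerate([(165,3,-7.5)]):
        c=s["tool_pos"]+np.array(off)
        pts=np.vstack([proj(I,np.c_[c[0]+r*np.cos(th),c[1]+r*np.sin(th),0*th+c[2]+3]) for r in(21.5,27.5)])
        crop(I,f"{nm}9b",*b,12,pts)
E
python3 -c "
import cv2,numpy as np
a=cv2.imread('pics/s9b.png');b=cv2.imread('pics/t9b.png')
b=b[:600,:];a=cv2.resize(a[100:420,100:],None,fx=.75,fy=.75)
h=max(a.shape[0],b.shape[0]);o=np.zeros((h,a.shape[1]+400,3),np.uint8);o[:a.shape[0],:a.shape[1]]=a;o[:500,a.shape[1]:]=b[100:600,100:500];cv2.imwrite('pics/c9.png',o[:500])"
```

```text
[ 6.51463e+02  1.88741e+02  7.71230e+01  3.00000e-03 -1.40000e-02] 0.37161590157507235 [167.6   7.   -9.2]
[ 6.5156e+02  1.8781e+02  7.6851e+01  1.2000e-02 -8.0000e-03] 0.3385136388961728 [167.7   6.1  -9.5]
```

View pics/c9.png

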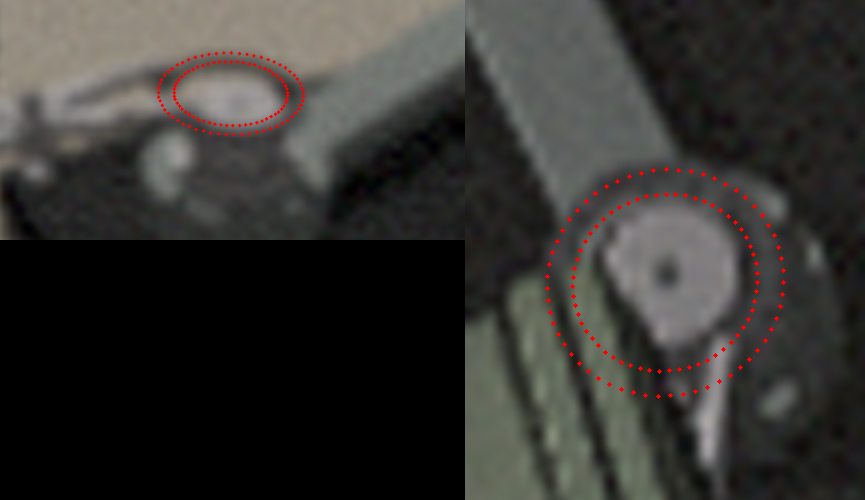

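Run:
```python
from h import *
import pickle
q,p,s=pickle.load(open("d9.pkl","rb"))
for z in(82,86,90):print(z,onz(p,(435/12+129.5,358/12+229.5),z))
# stub top centre same pics
print(onz(p,(373/12+129.5,303/12+229.5),76), onz(q,(239/12+154.5,417/12+304.5),76))
# lug left side
print(onz(q,(212/12+154.5,318/12+304.5),81),onz(q,(258/12+154.5,272/12+304.5),81),onz(q,(258/12+154.5,300/12+304.5),81))
g=cv2.cvtColor(p["color"],cv2.COLOR_BGR2GRAY)
print(g[148:172,242:268])
```

```text
82 [635.67302974 171.21705551  82.        ]
86 [634.4554383  170.64994424  86.        ]
90 [633.23784685 170.08283296  90.        ]
[652.95068195 185.03318236  76.        ] [651.90998941 184.89482716  76.        ]
[627.59587673 200.48703233  81.        ] [606.95667801 183.46650099  81.        ] [614.38076791 180.75654464  81.        ]
[[ 93 104  94  95  98  94  97  94  94  91  91  98  76  28  24  32  17  19
   17  36  30  29  34  37  40  24]
 [ 51 111  96  94  96 100  99  94  98  99  96  97  96  47  23  26  23  34
   32  31  33  37  41  23  32  35]
 [ 43  93 104  96  94  95  97  96  93  94  95  95 101  73  31  22  24  20
   33  20  26  34  31  25  35  31]
 [ 28  47 107  96  99  96  96 101  96  93  91  89  86  78  51  46  31  28
   20  24  33  39  33  36  34  30]
 [ 29  36  90 105  98  97 100  91  84  67  66  64  58  62  64  69  58  43
   49  47  35  28  25  37  23  36]
 [ 27  39  49 110 102 100  95  67  55  52  60  58  65  66  67  57  67  66
   73  71  64  52  21  30  38  36]
 [ 34  27  36  90 101  94  76  62  59  69  75  65  77  81  70  59  73  71
   58  69  85  90  70  34  32  35]

[... 1153 characters left out ...]
15 108  58
   52  62  64  55  65  49  50  42]
 [ 54 119  99 103  50  55 104 106 105  32  40  36 121 115 106  83  59 101
   82  56  56  58  53  53  46  44]
 [ 47 120 101 102  74  40 107 105 103  45  44  29  43  75  59  57  74 145
  100  50  52  57  48  48  47  51]
 [ 42  94 100 102 101  28  96  99 104  68  44  33  25  58  55  54  90 145
   77  42  57  55  52  43  49  44]
 [ 44  66 111  99 104  43  62 107 102  94  41  48  18  56  56  56  95 141
   65  37  49  48  47  45  45  52]
 [ 53  53 122 104 104  63  49 110 105 102  44  48  28  68  85  56 114 136
   55  46  48  41  76  78  45  51]
 [ 75  45 114  98 103  85  23 105 103 106  59  46  33  33  90  55 124 135
   41  43  48  78 105  90  42  44]]
```

Run:
```python
from h import *
import pickle
from scipy.optimize import brentq
q,p,s=pickle.load(open("d9.pkl","rb"))
for z in(81,84):
  for R in(27.5,28):
    x=brentq(lambda x:proj(p,[x+R,185,z])[0,0]-151.25,600,700);print(z,R,x)
r0=proj(p,[652.2,185,76])[0];print(r0, "stub hole seen 160.7,254.7")
print(proj(p,[[652.2,185,82],[652.2,209.5,82],[652.2,160.5,82]]))
```

```text
81 27.5 651.298018595829
81 28 650.798018595829
84 27.5 650.2842705729466
84 28 649.7842705729466
[160.83877874 254.75958207] stub hole seen 160.7,254.7
[[160.19509298 254.43671676]
 [160.40450717 245.66724324]
 [159.98573927 263.20365819]]
```

apply_moves(increments=[[[-1, 0.01, 0, 0, 0], [-1, 0.01, 0, -0.01, 0], [-1, 0.01, 0, -0.02, 0], [-1, 0.01, 0, -0.03, 0], [-1, 0.01, 0, -0.03, 0]]])

```text
clock: 15.8
tool_pos: [486.2, 182.0, 83.2]
ee_rot: [[-1.0, 0.004, -0.0], [0.004, 1.0, -0.0], [0.0, -0.0, -1.0]]
force: [0.3, 0.1, -2.3]
opening: 34.4
```

apply_moves(increments=[[[-1, 0, 0, -0.01, 0], [-1, 0, 0, -0.02, 0], [-1, 0, 0, -0.03, 0], [-1, 0, 0, -0.03, 0], [-1, 0, 0, -0.03, 0]]])

```text
clock: 16.3
tool_pos: [486.4, 182.1, 78.9]
ee_rot: [[-1.0, 0.004, -0.0], [0.004, 1.0, 0.0], [0.0, 0.0, -1.0]]
force: [0.5, 0.5, -1.7]
opening: 34.1
```

```bash
python3 look.py 10 166,3.3,-6.5; python3 -c "
import cv2,numpy as np
a=cv2.imread('pics/s10.png');b=cv2.imread('pics/s10_raw.png');t=cv2.imread('pics/t10_raw.png')
a=a[100:420,250:600];b=b[100:420,250:600];cv2.imwrite('pics/c10.png',np.hstack([np.vstack([a,b])[:600],t[100:700,100:500]]))"
```

```text
[486.4 182.1  78.9] 16.3 [ 0.5  0.5 -1.7] [0.03 0.07 0.01] 34.13736330150269 [-1.e-04  1.e-04 -1.e+00]
```

View pics/c10.png

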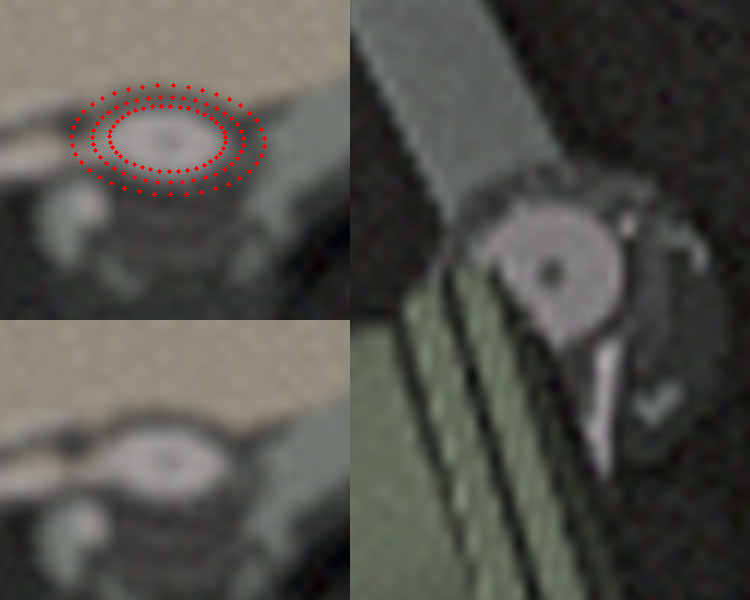

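apply_moves(increments=[[[-1, -0.007, 0, 0, 0], [-1, -0.007, 0, -0.007, 0], [-1, -0.007, 0, -0.013, 0], [-1, -0.007, 0, -0.02, 0], [-1, -0.007, 0, -0.02, 0]]])

```text
clock: 16.9
tool_pos: [485.2, 182.0, 75.7]
ee_rot: [[-1.0, 0.004, -0.0], [0.004, 1.0, -0.0], [0.0, -0.0, -1.0]]
force: [-0.6, -0.9, -1.7]
opening: 34.4
```

apply_moves(increments=[[[-1, 0, 0, -0.005, 0], [-1, 0, 0, -0.01, 0], [-1, 0, 0, -0.015, 0], [-1, 0, 0, -0.02, 0], [-1, 0, 0, -0.02, 0]]])

```text
clock: 17.4
tool_pos: [485.3, 182.1, 72.8]
ee_rot: [[-1.0, 0.004, -0.0], [0.004, 1.0, -0.0], [0.0, -0.0, -1.0]]
force: [-0.1, -1.1, -0.6]
opening: 34.3
```

```bash
python3 look.py 11 167,3.3,-6.5; python3 -c "
import cv2,numpy as np
a=cv2.imread('pics/s11.png');b=cv2.imread('pics/s11_raw.png');t=cv2.imread('pics/t11_raw.png')
a=a[100:420,250:600];b=b[100:420,250:600];cv2.imwrite('pics/c11.png',np.hstack([np.vstack([a,b])[:600],t[100:700,100:500]]))"
```

```text
[485.3 182.1  72.8] 17.4 [-0.1 -1.1 -0.6] [0.   0.06 0.02] 34.26540967767253 [-3.e-04 -0.e+00 -1.e+00]
```

View pics/c11.png

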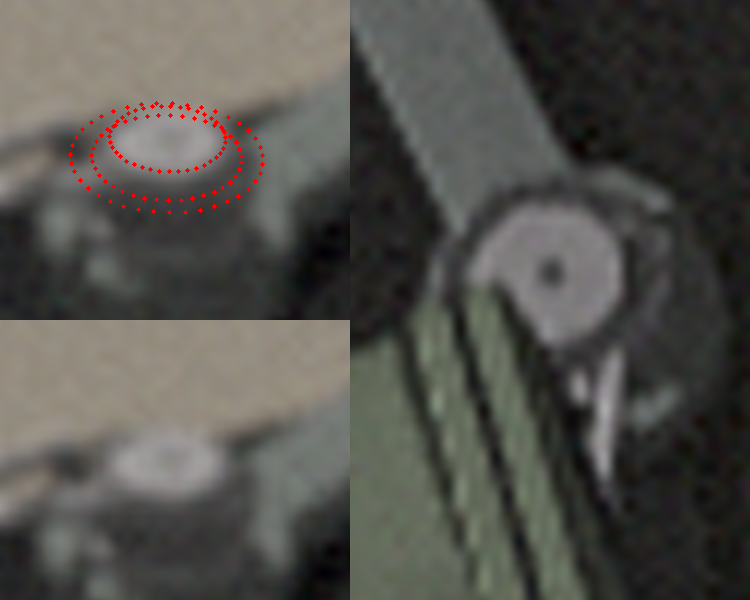

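apply_moves(increments=[[[-1, 0, 0, -0.005, 0], [-1, 0, 0, -0.01, 0], [-1, 0, 0, -0.015, 0], [-1, 0, 0, -0.02, 0], [-1, 0, 0, -0.02, 0]]])

```text
clock: 18.0
tool_pos: [485.3, 182.0, 69.8]
ee_rot: [[-1.0, 0.004, -0.0], [0.004, 1.0, -0.0], [0.0, -0.0, -1.0]]
force: [-0.1, -1.1, -2.3]
opening: 33.9
```

apply_moves(increments=[[[-1, 0, 0, -0.003, 0], [-1, 0, 0, -0.006, 0], [-1, 0, 0, -0.01, 0], [-1, 0, 0, -0.014, 0], [-1, 0, 0, -0.014, 0]]])

```text
clock: 18.5
tool_pos: [485.3, 182.1, 67.7]
ee_rot: [[-1.0, 0.004, -0.0], [0.004, 1.0, 0.0], [0.0, 0.0, -1.0]]
force: [0.4, 0.3, -2.3]
opening: 33.9
```

apply_moves(increments=[[[-1, 0, 0, -0.003, 0], [-1, 0, 0, -0.006, 0], [-1, 0, 0, -0.01, 0], [-1, 0, 0, -0.014, 0], [-1, 0, 0, -0.014, 0]]])

```text
clock: 19.0
tool_pos: [485.3, 182.1, 65.6]
ee_rot: [[-1.0, 0.004, -0.0], [0.004, 1.0, 0.0], [0.0, 0.0, -1.0]]
force: [0.3, -0.3, -1.3]
opening: 34.5
```

Free so far (about -2 N is the pliers' weight). Keep going in small steps.

apply_moves(increments=[[[-1, 0, 0, -0.003, 0], [-1, 0, 0, -0.006, 0], [-1, 0, 0, -0.01, 0], [-1, 0, 0, -0.014, 0], [-1, 0, 0, -0.014, 0]]])

```text
clock: 19.5
tool_pos: [485.3, 182.1, 63.5]
ee_rot: [[-1.0, 0.004, -0.0], [0.004, 1.0, 0.0], [0.0, 0.0, -1.0]]
force: [-0.3, 0.6, -2.3]
opening: 34.0
```

apply_moves(increments=[[[-1, 0, 0, -0.003, 0], [-1, 0, 0, -0.006, 0], [-1, 0, 0, -0.009, 0], [-1, 0, 0, -0.009, 0], [-1, 0, 0, -0.009, 0]]])

```text
clock: 20.0
tool_pos: [485.4, 182.1, 62.3]
ee_rot: [[-1.0, 0.004, -0.0], [0.004, 1.0, 0.0], [0.0, 0.0, -1.0]]
force: [0.1, -0.6, -1.1]
opening: 34.5
```

```bash
python3 look.py 12 167,3.3,-6.5; python3 -c "
import cv2,numpy as np
a=cv2.imread('pics/s12.png');b=cv2.imread('pics/s12_raw.png');t=cv2.imread('pics/t12_raw.png')
a=a[100:420,250:600];b=b[100:420,250:600];cv2.imwrite('pics/c12.png',np.hstack([np.vstack([a,b])[:600],t[100:700,100:500]]))"
```

```text
[485.4 182.1  62.3] 20.0 [ 0.1 -0.6 -1.1] [0.04 0.06 0.01] 34.51038517990782 [-0.e+00  1.e-04 -1.e+00]
```

View pics/c12.png

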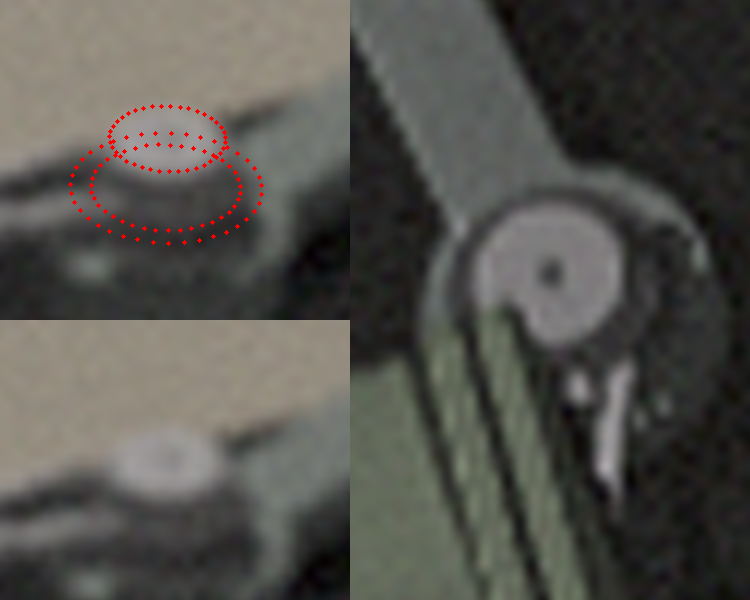

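View pics/s12_raw.png

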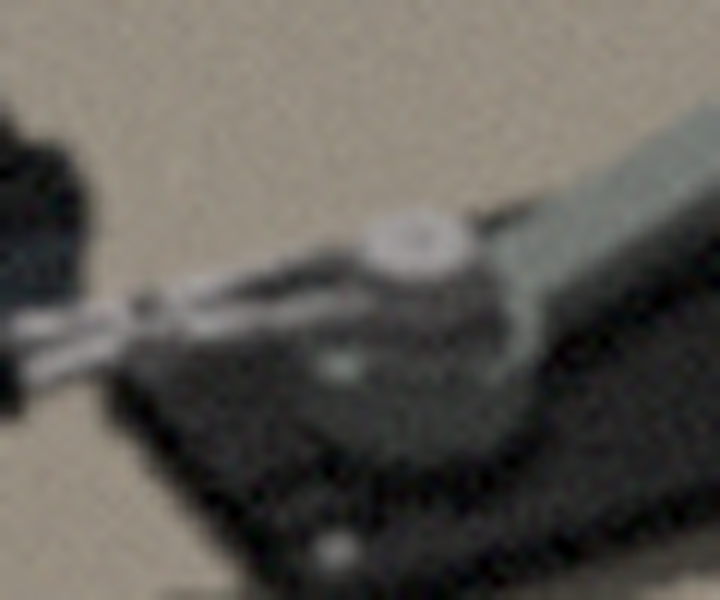

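apply_moves(increments=[[[-1, 0, 0, -0.003, 0], [-1, 0, 0, -0.007, 0], [-1, 0, 0, -0.007, 0], [-1, 0, 0, -0.007, 0], [-1, 0, 0, -0.007, 0]]])

```text
clock: 20.6
tool_pos: [485.4, 182.1, 61.2]
ee_rot: [[-1.0, 0.004, -0.0], [0.004, 1.0, 0.0], [0.0, 0.0, -1.0]]
force: [0.3, 0.2, -2.3]
opening: 34.3
```

apply_moves(increments=[[[-1, 0, 0, -0.003, 0], [-1, 0, 0, -0.007, 0], [-1, 0, 0, -0.007, 0], [-1, 0, 0, -0.007, 0], [-1, 0, 0, -0.007, 0]]])

```text
clock: 21.1
tool_pos: [485.4, 182.1, 60.2]
ee_rot: [[-1.0, 0.004, 0.0], [0.004, 1.0, 0.0], [-0.0, 0.0, -1.0]]
force: [1.0, 0.0, -2.4]
opening: 33.9
```

apply_moves(increments=[[[-1, 0, 0, -0.003, 0], [-1, 0, 0, -0.007, 0], [-1, 0, 0, -0.007, 0], [-1, 0, 0, -0.007, 0], [-1, 0, 0, -0.007, 0]]])

```text
clock: 21.6
tool_pos: [485.3, 182.1, 59.1]
ee_rot: [[-1.0, 0.004, -0.0], [0.004, 1.0, 0.0], [0.0, 0.0, -1.0]]
force: [0.1, 0.0, -2.4]
opening: 34.2
```

apply_moves(increments=[[[-1, 0, 0, -0.003, 0], [-1, 0, 0, -0.007, 0], [-1, 0, 0, -0.007, 0], [-1, 0, 0, -0.007, 0], [-1, 0, 0, -0.007, 0]]])

```text
clock: 22.1
tool_pos: [485.4, 182.1, 58.1]
ee_rot: [[-1.0, 0.004, -0.0], [0.004, 1.0, 0.0], [0.0, 0.0, -1.0]]
force: [1.1, 0.5, -0.9]
opening: 34.7
```

```bash
python3 look.py 13 167,3.3,-6.5
```

```text
[485.4 182.1  58.1] 22.1 [ 1.1  0.5 -0.9] [ 0.01  0.13 -0.02] 34.713934076397955 [-0.e+00  1.e-04 -1.e+00]
```

View pics/s13_raw.png

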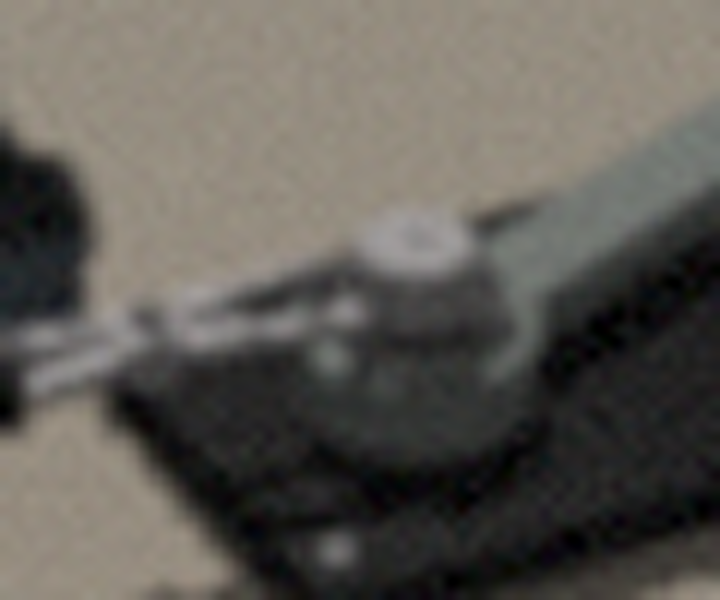

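View pics/t13.png

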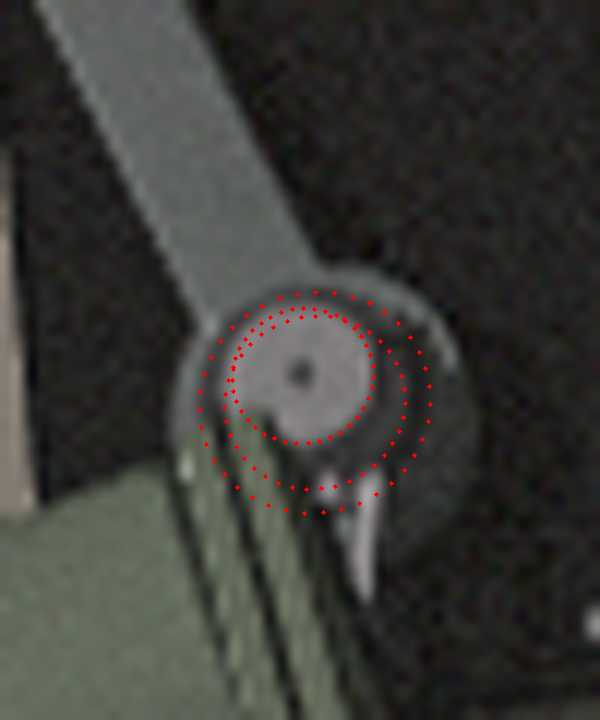

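apply_moves(increments=[[[-1, 0, 0, -0.003, 0], [-1, 0, 0, -0.007, 0], [-1, 0, 0, -0.007, 0], [-1, 0, 0, -0.007, 0], [-1, 0, 0, -0.007, 0]]])

```text
clock: 22.7
tool_pos: [485.5, 182.1, 57.1]
ee_rot: [[-1.0, 0.004, 0.0], [0.004, 1.0, 0.0], [-0.0, 0.0, -1.0]]
force: [-1.6, -0.6, 0.2]
opening: 34.3
```

```bash
python3 look.py 14 167,3.3,-6.5
```

```text
[485.5 182.1  57.1] 22.7 [-1.6 -0.6  0.2] [0.1  0.02 0.04] 34.258853763956765 [ 2.e-04  2.e-04 -1.e+00]
```

apply_moves(increments=[[[-1, 0, 0, -0.003, 0], [-1, 0, 0, -0.007, 0], [-1, 0, 0, -0.007, 0], [-1, 0, 0, -0.007, 0], [-1, 0, 0, -0.007, 0]]])

```text
clock: 23.3
tool_pos: [485.6, 182.2, 56.0]
ee_rot: [[-1.0, 0.004, 0.0], [0.004, 1.0, 0.0], [-0.0, 0.0, -1.0]]
force: [-0.1, 0.6, 0.1]
opening: 34.1
```

```bash
python3 look.py 15 167,3.3,-6.5
```

```text
[485.6 182.2  56. ] 23.3 [-0.1  0.6  0.1] [ 0.2  -0.13  0.17] 34.12727231129631 [ 5.e-04  2.e-04 -1.e+00]
```

View pics/s15_raw.png

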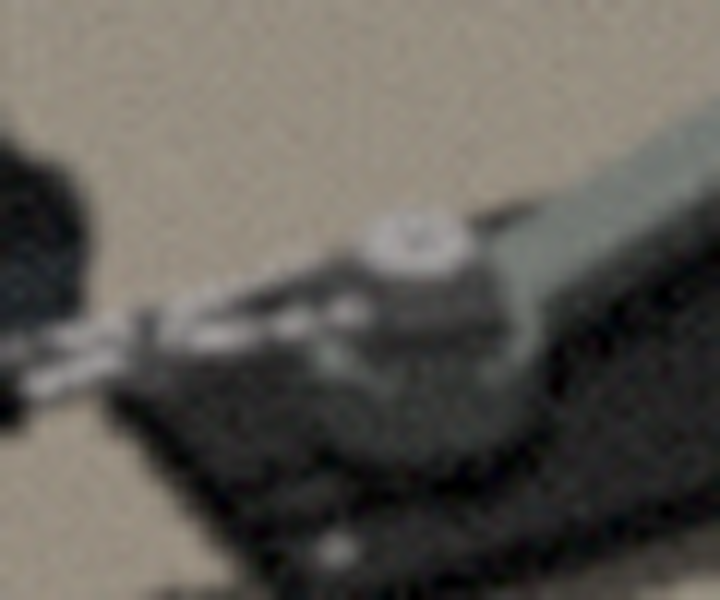

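apply_moves(increments=[[[-1, 0, 0, 0.005, 0], [-1, 0, 0, 0.005, 0], [-1, 0, 0, 0.005, 0], [-1, 0, 0, 0.005, 0], [-1, 0, 0, 0.005, 0]]])

```text
clock: 23.9
tool_pos: [485.4, 182.0, 56.7]
ee_rot: [[-1.0, 0.004, -0.0], [0.004, 1.0, -0.0], [0.0, -0.0, -1.0]]
force: [0.5, -0.0, -2.2]
opening: 34.0
```

```bash
python3 look.py 16 166,3,-3
python3 - <<'E'
from h import *
import pickle
q,p,s=pickle.load(open("d16.pkl","rb"));t=s["tool_pos"]
b=(150,210,270,370)
pts=[]
X=lambda c:np.array([652.3-84.5,185,0])+np.array(c)
# level pliers model with underside 54, ring at stub
P=[X((0,0,54+16))]+[X((60,sg*13.5,54+h)) for sg in(1,-1) for h in(3,9)]
print(t,X((0,0,0)))
crop(q,"s16p",*b,8,proj(q,np.array(P)));crop(q,"s16q",*b,8)
im=np.vstack([cv2.imread("pics/s16p.png")[:300],cv2.imread("pics/s16q.png")[:300]]);cv2.imwrite("pics/c16.png",im)
E
```

```text
[485.4 182.   56.7] 23.9 [ 0.5 -0.  -2.2] [-0.02 -0.05  0.  ] 33.983030583692916 [-1.e-04 -0.e+00 -1.e+00]
[485.37500624 182.01364315  56.68911196] [567.8 185.    0. ]
```

View pics/c16.png

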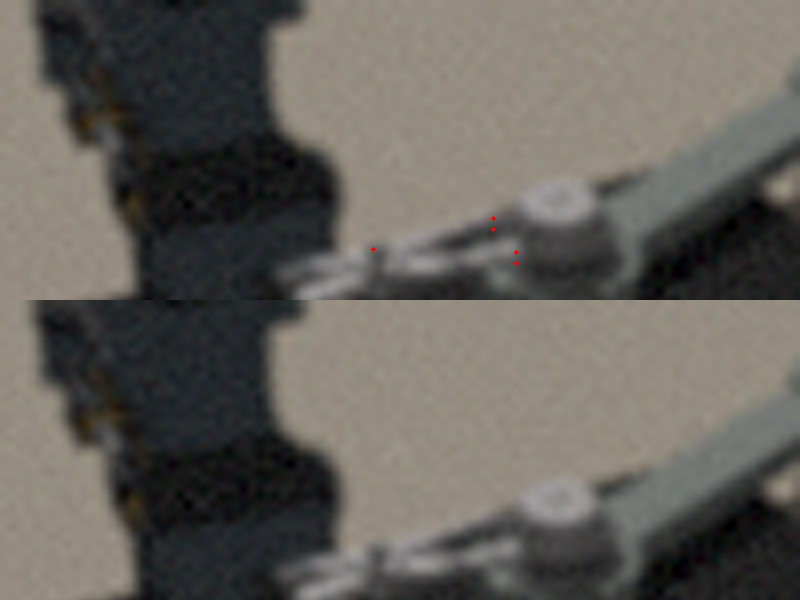

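View pics/t16_raw.png

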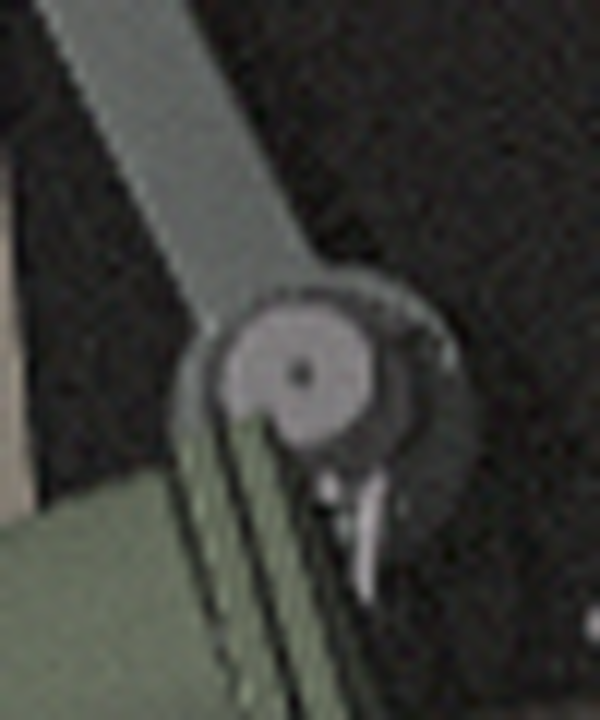

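Run:
```python
from h import *
import pickle
q,p,s=pickle.load(open("d16.pkl","rb"))
pv=(150+255/8-.5,270+375/8-.5)
for z in(64,68,70,72,74):print(z,onz(q,pv,z))
# tip right/left bright ends
for n,c in(("R",(512,246)),("L",(490,215))):
  for z in(58,60,62,64,66):print(n,z,onz(q,(150+c[1]/8-.5,270+c[0]/8-.5),z).round(1))
crop(q,"s16z",160,200,290,350,13)
```

```text
64 [570.06186895 189.01438361  64.        ]
68 [568.13551253 183.70638711  68.        ]
70 [567.17233432 181.05238887  70.        ]
72 [566.2091561  178.39839062  72.        ]
74 [565.24597789 175.74439237  74.        ]
R 58 [630.4 183.1  58. ]
R 60 [629.3 180.5  60. ]
R 62 [628.2 177.8  62. ]
R 64 [627.1 175.2  64. ]
R 66 [626.1 172.6  66. ]
L 58 [630.1 208.   58. ]
L 60 [629.  205.4  60. ]
L 62 [627.9 202.7  62. ]
L 64 [626.8 200.   64. ]
L 66 [625.7 197.3  66. ]
```

View pics/s16z.png

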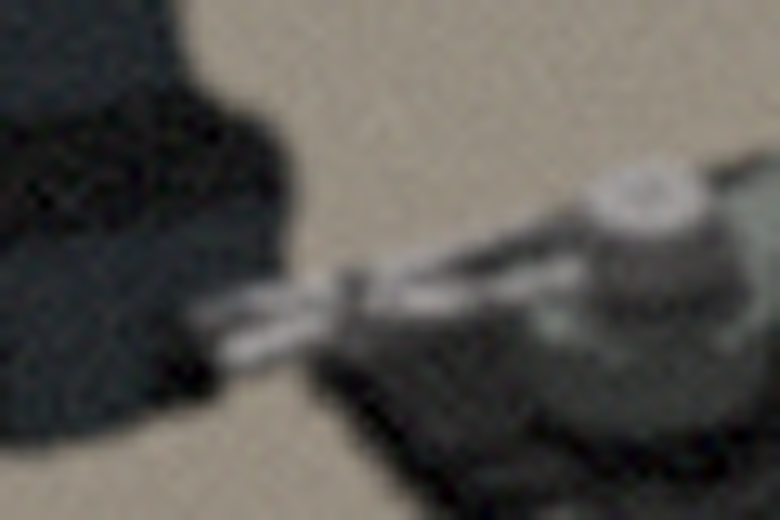

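Run:
```python
from h import *
import pickle
f=lambda v,c0,r0,k:(r0+v[1]/k-.5,c0+v[0]/k-.5)
q,p,s=pickle.load(open("d7.pkl","rb"))
def zat(q,px,y):
    d=ray(q,px);o=q["xyz"];t=(y-o[1])/d[1];return (o+d*t).round(1)
print("bench6 R",zat(q,f((590,196),270,230,6),-153.5-13.5))
print("air7 R",zat(q,f((598,243),270,190,6),-153.1-13.5),"TCP z 130.6")
q,p,s=pickle.load(open("d16.pkl","rb"))
print("now R",zat(q,f((582,270),290,160,13),185.2-13.5),"pivot",zat(q,f((352,285),290,160,13),183.7))
q,p,s=pickle.load(open("d12.pkl","rb"))
print("d12 R",zat(q,f((365,300),305,155,12),185.2-13.5),s["tool_pos"])
q,p,s=pickle.load(open("d9.pkl","rb"))
print("d9 R",zat(q,f((330,242),305,155,12),185.2-13.5),"pivot",zat(q,f((145,240),305,155,12),183.7),s["tool_pos"])
P,R=pickle.load(open("d0.pkl","rb"))
print("pivot0",zat(P["side"],f((362,133),285,240,6),-154))
```

```text
bench6 R [ 600.1 -167.     4.9]
air7 R [ 594.8 -166.6  131.3] TCP z 130.6
now R [628.5 171.7  65.9] pivot [568.9 183.7  67.6]
d12 R [630.8 171.7  68.6] [485.37174519 182.08791239  62.26601098]
d9 R [619.7 171.7  91.1] pivot [568.9 183.7  95.9] [483.82196251 181.73515907  86.31943597]
pivot0 [ 532.3 -154.    18.4]
```

Run:
```python
from h import *
import pickle
q,p,s=pickle.load(open("d16.pkl","rb"))
X=lambda a,b,c:np.array([485.4+a,182+b+a*0.018,c])
t=s["tool_pos"]
pts=[]
for th in(0,):
  for y in(17,-17):
    for x in(-65,40):
      for z in(0,18): pts.append(X(x,y,52.7+z+x*0.008))
for a in(80,):
    pts.append(X(a,0,52.7+18+a*.008))
print(proj(q,np.array(pts)).round(1).tolist())
crop(q,"s16h",165,225,240,350,7,proj(q,np.array(pts)))
crop(q,"s16h_raw",165,225,240,350,7)
a=cv2.imread("pics/s16h.png");b=cv2.imread("pics/s16h_raw.png");cv2.imwrite("pics/c16h.png",np.vstack([a[:300],b[:300]]))
```

```text
[[191.8, 273.3], [187.4, 272.9], [184.9, 303.0], [180.6, 302.9], [197.6, 276.1], [193.2, 275.8], [190.5, 306.2], [186.1, 306.1], [180.8, 315.6]]
```

View pics/s16h.png

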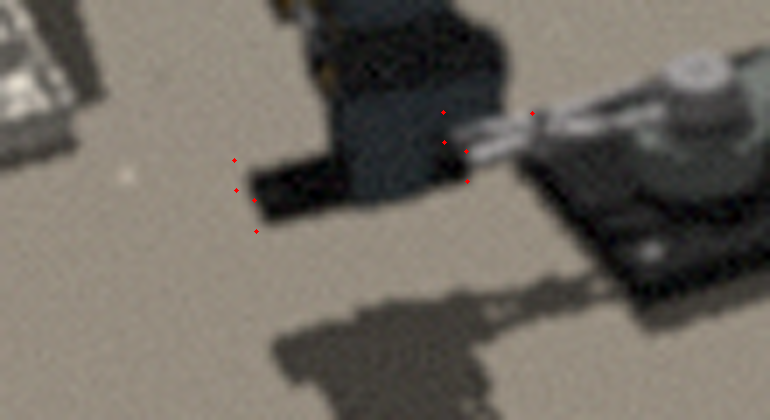

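View pics/s16h_raw.png

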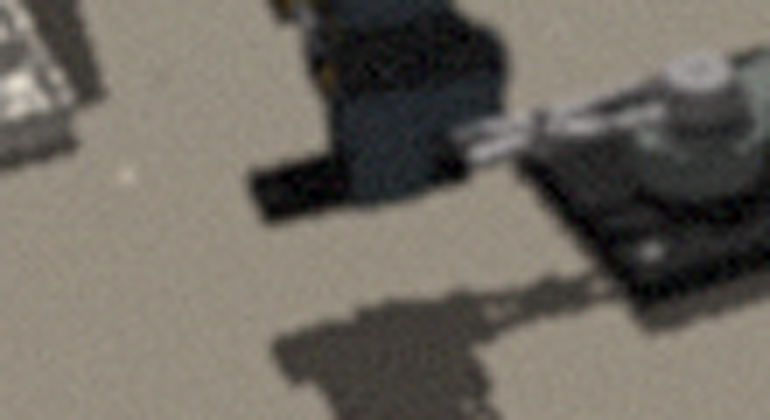

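Run:
```python
from h import *
s=manip.get_state();print(s["clock"],s["tool_pos"],s["force"],s["wrist_torque"],s["opening"])
print(manip.sign_off())
```

```text
24.0 [485.34316404 182.03284527  56.6985271 ] [ 0.86368007 -0.44929248 -1.76846016] [-0.04809293 -0.14945723 -0.03825342] 34.23718920715469
the job is handed in; nothing more can be done
None
```

I handed the job in at 24.0 s with the dimmer at full and the ring lowered over the stub onto the washer. The pliers are still in the gripper and squeezed. The sign-off gave no verdict, so the result rests on my own checks.

**Dimmer:** I pushed it with closed fingers until it stopped hard at about 15 N. Later pictures show the cap at the far end of its track.

**Pliers and ring:** The handles measure 34 mm over the outsides, a little under the 36 mm you gave for 30 N. The ring went down round the stub without jamming. The wrist moment changed when the tool was about 58 mm above the bench, which is where a level ring would meet the washer. I pressed in 2 mm further, then backed off 0.7 mm, so the contact now is light.

**Last pictures and readings:**
- The ring looks centred on the stub to within about 1 to 2 mm.
- The pliers look level to within about 0.02 rad.
- The last wrist moment, −0.15 N m against about +0.1 N m hanging free, shows the ring resting lightly on the washer.

**Where checks disagreed:** My height estimates for the pliers from the pictures differ by 2 to 3 mm, some reading low. That the ring is on the washer and level therefore rests more on the contact height and wrist moment than on the pictures. In the last pictures the arm hides part of the ring.

I saw no contact with the bystanders or the tray, but I did not re-measure them at the end.

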